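# Pop the case drawer, stow the burnishing puck, relatch it

### The job

The black carry case has a small push-to-open drawer in its front: press its pad gently inward until it bottoms out, let it spring out, lay the grey stone burnishing puck flat in its tray, and press the pad again the same way so that the drawer latches shut with the puck inside. Never lean on the case or drawer with more than about 20 N, don't drop the puck, and leave the other things on the counter where they are.

Things in the scene. Friction and masses are not known exactly. Their poses are not given: they have to be found in the camera images.
- case: black wooden carry case, fixed, 200 (x, front to back) x 300 (y) x 78 mm high, brass lid catch on its front; lid stays shut. Origin: centre of its underside, on the counter; -x points out of its front (towards the robot at yaw 0), z up. The drawer bay opens in its front, centred at y = -60 mm, 136 mm wide, roof 54 mm above the counter; the lid over it reaches out to the front face.
- drawer (a joint): drawer travel, m, outward along the case's -x: 0 latched (rests 0 to 1 mm out, panel flush), negative pressed in, 0.076 fully out (end stop). A damped spring pushes it out, 5 N when latched, 2 N fully out, in about 1 s. Touch latch: press in to a felt buffer and let go; from latched it then springs out, from out it settles at 0, latched. Let go short of it: no change. Meet it slowly (0.7 kg).
- press_pad (a point): middle of the outer face of the teak press pad on the drawer front; moves with the drawer; axes as the case's, push along +x. Pad 44 mm wide, 14 to 44 mm above the counter, standing 24 mm out from the panel (130 mm wide, 6 to 52 mm up). Buffer: 6 to 17 mm inward of joint 0, unseen and different each time; the push takes 2 to 9 N before it, climbs steeply there; 11 to 14 N is enough.
- tray_floor (a point): centre of the drawer tray's floor, top surface, 18 mm above the counter; moves with the drawer; axes as the case's. Tray open on top, inside 70 (x) x 114 mm (y), side and back walls 22 mm high, 6 mm thick; front panel 34 mm above the floor. Fully out, all but its last 4 mm is in front of the case; inside the bay the roof is 36 mm above the floor.
- puck: grey stone burnishing puck, plain disc 46 mm across and 26 mm high, about 0.12 kg, lying flat on the counter right of the case; origin: centre of its underside, z up along its axis.
- cork_block: bystander: cork sanding block 60 x 40 x 30 mm; origin at the centre of its underside.
- tape_core: bystander: cardboard ring 60 mm across, 22 mm high; origin at the centre of its underside.
- wax_tin: bystander: steel tin 54 mm across, 42 mm high; origin at the centre of its underside.
- straightedge: bystander: flat aluminium bar 300 x 28 x 5 mm, long along its x; origin at the centre of its underside.
- square: bystander: small steel try square, about 90 x 140 x 12 mm, lying flat; origin between its legs, on the counter.
- racket_handle: bystander: flared poplar racket handle, about 105 x 36 x 22 mm, along its x; origin on the counter below it.
- scraper: bystander: hand scraper 170 mm long, lying along its x; origin on the counter below it.

How it is judged (in metres and radians):
On the way, in this order (a step that is already met when the one before it is completed fails the run):
1. the drawer has popped fully out, still empty (value of joint drawer above 0.07 m and horizontal distance between puck and tray_floor above 0.08 m), for 0.2 s.
2. the puck lies flat in the tray of the open drawer, let go (value of joint drawer above 0.05 m and x of puck in the frame of tray_floor between -0.02 and 0.02 m and y of puck in the frame of tray_floor between -0.04 and 0.04 m and z of puck in the frame of tray_floor between -0.004 and 0.004 m and angle between puck's own z axis and vertical below 0.12 rad and contact force between the fingers and puck below 0.05 N and linear speed of puck below 0.03 m/s), for 0.2 s.
At the end, for the whole second after the job is handed in: the drawer is latched (within 3 mm of flush, at rest and staying there with nothing touching it) and the puck lies flat (within 7 degrees) on the tray floor inside it, at rest (value of joint drawer between -0.003 and 0.003 m and velocity of joint drawer between -0.01 and 0.01 m/s and x of puck in the frame of tray_floor between -0.02 and 0.02 m and y of puck in the frame of tray_floor between -0.04 and 0.04 m and z of puck in the frame of tray_floor between -0.004 and 0.004 m and angle between puck's own z axis and vertical below 0.12 rad and linear speed of puck below 0.02 m/s).
It fails at once if the robot presses on the case or its drawer with more than 22 N (contact force between any of the fingers, the arm and case above 22 N).
It fails at once if the puck is dropped (falls more than about 12 mm) (linear speed of puck above 0.5 m/s and contact force between the fingers and puck below 0.05 N).
It fails at once if a bystander is moved more than 20 mm (distance of any of cork_block, tape_core, wax_tin, straightedge, square, racket_handle, scraper from where it was at the start of the episode above 0.02 m).
It also fails if it takes over 69 s, if anything falls off the work surface, if the arm or the gripper's body presses on something with over 40 N, if the wrist force passes 120 N, or if a joint passes its speed limit or range.

### The arm

A 6-joint arm with a two-finger parallel gripper is mounted at the origin on the work surface. World frame = base frame: x ahead of the robot, y to its left, z up, the work surface at z = 0. Lengths are in mm, angles in rad, forces in N, time in s.
With the tool pointing down it reaches from about 425 to 925 mm from the base axis. Payload 12.5 kg.
Tool frame: the origin (TCP) lies between the finger pads; the fingertips stand 17 mm ahead of it and the grasp point (between the pads) lies 2 mm behind it; z points along the fingers, y is the direction in which the jaws open and shut (so a half turn about z gives the same grasp; the last joint's range is limited). The gripper opens to 85 mm and grips with 20 to 120 N. Pads are 22 mm wide; open, the fingers measure 114 mm over their backs; the gripper's body (76 mm by 85 mm) begins 54 mm behind the grasp point. The pads swing forward as they close: fully open they stand 13 mm farther back than shut.
Start: joints at [-1.211, 0.491, 1.559, -0, 1.092, -0.106], TCP at [280.735, -558.421, 217.027] pointing down, gripper open.
Joint ranges: [-3.1, 3.1], [-0.84, 2.19], [0.05, 2.79], [-1.13, 4.28], [0.06, 2.93], [-2.69, 2.69]. Speed limits (rad/s): [2.22, 2.22, 2.79, 3.14, 3.14, 3.14].

### API

Orientations are given as a rotation vector (axis times angle).
In Python, from workcell import monitor, grab_frame, camera_info, order, outline_of gives the robot as it stands. The module is installed in compiled form; this text tells all that it offers.
- The arm moves only by the tool send_rows, never from a script. Its argument "moves" is a list that holds one entry, the list of rows, each a list of 7 numbers: the opening, from 0 (shut) to 1 (fully open), then the shift along the world's x, y, z in cm, then the turn, a rotation vector about the world's x, y, z in rad. In form: [[[gripper, x, y, z, rx, ry, rz], ...]]. A call has 1 to 20 rows; each row is the pose to reach, as a shift and turn from the pose commanded when the call began; what a row does not reach only later rows make up. A row lasts 1/8 s, in which the tool goes at most 62.5 mm and 10.7 degrees, less where a joint would pass 70% of its speed; a pose out of reach is approached as far as the arm can. A call with a gripper value outside its range is refused whole. The fingers move at their own pace and stop on an object; "squeeze" is the grip in N (left out, the last holds). Time passes only in rows, so rows that repeat a pose let the fingers close. It gives the time, the measured TCP pose, the force and the opening at its end, in the units of the state.
- monitor.get_state(): the state, without advancing time (a new reading comes with each control period).
- grab_frame(name): name is "scene" or "side" or "wrist"; returns the picture (384x512x3 uint8, red, green, blue); there is no depth.
- camera_info(name): a dict with "camera_matrix" (3x3 intrinsics, pixels), "camera_from_world" (4x4, takes a point from world to camera coordinates). Camera axes: x right, y up, looking along -z (the intrinsics and any distortion apply to the point x, -y, -z); pixel columns grow to the right and rows downward; lengths in mm; the calibration is good to about 2 mm. A picture is of the moment at which its call begins: read the wrist's pose just before it. camera_info takes no time and is no camera call; for the wrist camera it gives the pose at the moment of the call.
- order.hand_in(): hands the job in, once; it reports no verdict.
Trained networks look in the newest picture that a camera, given by its name, has taken for a name from the list of things; names that differ only in an ending like _2 or _b are one class to them, and where a whole thing is asked for, a point or a joint stands for the part that bears it (a point fixed in the world has none). Each returns a list of dicts, best first, with "confidence" (0 to 1); they miss things now and then, are a little off and sometimes report something else, mostly with a low value. They report only what shows in the picture. A call takes as long as a camera call.
- outline_of(camera, name): "pixels" (384x512 bool, what is visible of it) and "location" ([row, column] in pixels, amid what is visible of it).
The state is a dict: "t": time; "joint_positions": joint angles; "qvel": joint speeds; "effort": joint torques, N m; "eef_pos": TCP position; "ee_rot": TCP orientation; "wrist_force": force on the tool from outside, world axes, zero at the start; "torque": the same for the moment, N m; "finger_gap": opening from 0.0 (shut) to 1.0 (fully open).
Only numpy, scipy, OpenCV 4.12 (cv2) and the standard library are available. Lean on these libraries where they do the work, as an engineer would, in place of code of your own. Each camera call takes 0.05 s, during which the arm holds its last target.

## Working session

There is one attempt and no reset: what is moved stays moved. The work goes in short steps, Python scripts to look and compute and a tool call to move; the robot and the scene stay as the last step left them, time stands still between calls to the robot, and variables do not carry over. Pictures are saved under pics/ and viewed, and the job is handed in when it is done.

Besides the shell and the picture viewer there is one more tool, called after ">>>" as name(argument=value, ...), one argument or row to a line, values as JSON. send_rows: Moves the arm, as the interface text tells. Its arguments: {"type":"object","properties":{"moves":{"type":"array","items":{"type":"array","items":{"type":"array","items":{"type":"number"}}}},"squeeze":{"type":"number"}},"required":["moves"]}

```bash
mkdir -p pics; ls
cat > h.py <<'E'
import numpy as np, cv2
from workcell import monitor, grab_frame, camera_info, order, outline_of
def save(n,f): cv2.imwrite('pics/'+f+'.png', cv2.cvtColor(f_img:=grab_frame(n),cv2.COLOR_RGB2BGR)); return f_img
def ray(ci,r,c):
    K=np.array(ci['camera_matrix']);T=np.array(ci['camera_from_world'])
    d=np.linalg.inv(K)@np.array([c,r,1.0]); d=np.array([d[0],-d[1],-d[2]])
    R=T[:3,:3]; o=-R.T@T[:3,3]; return o,R.T@d
def onz(ci,r,c,z):
    o,d=ray(ci,r,c); return o+d*(z-o[2])/d[2]
def proj(ci,P):
    K=np.array(ci['camera_matrix']);T=np.array(ci['camera_from_world'])
    p=T[:3,:3]@np.array(P,float)+T[:3,3]; q=K@np.array([p[0],-p[1],-p[2]]); return q[1]/q[2],q[0]/q[2]
E
python3 - <<'E'
from h import *
s=monitor.get_state();print({k:np.round(v,3) for k,v in s.items()})
for n in ['scene','side','wrist']:
    save(n,n+'0'); ci=camera_info(n);print(n,ci.keys(),np.round(ci['camera_matrix'],1).tolist(),np.round(ci['camera_from_world'],3).tolist())
    for o in ['puck','case','press_pad']:
        for d in outline_of(n,o)[:2]: print(n,o,round(d['confidence'],2),d['location'],d['pixels'].sum())
E
```

```text
pics
{'t': np.float64(0.0), 'joint_positions': array([-1.211,  0.492,  1.559,  0.   ,  1.092, -0.106]), 'qvel': array([-0.001, -0.002,  0.001,  0.   ,  0.001, -0.001]), 'effort': array([-2.0000e-03, -6.1846e+01, -2.6160e+01, -0.0000e+00,  4.0000e-03,
       -0.0000e+00]), 'eef_pos': array([ 280.639, -558.152,  216.387]), 'ee_rot': array([-3.056, -0.725,  0.   ]), 'wrist_force': array([ 0.712, -0.128,  0.183]), 'torque': array([-0.057,  0.009, -0.003]), 'finger_gap': np.float64(1.002)}
scene dict_keys(['camera_matrix', 'camera_from_world']) [[415.5, 0.0, 253.4], [0.0, 415.5, 193.5], [0.0, 0.0, 1.0]] [[0.823, 0.567, 0.015, -470.047], [-0.319, 0.442, 0.838, 149.88], [0.469, -0.695, 0.545, -1462.241], [0.0, 0.0, 0.0, 1.0]]
scene puck 0.64 [245.5, 136.6] 328
scene case 0.86 [190.9, 321.4] 6238
scene case 0.19 [242.1, 215.9] 471
scene press_pad 0.38 [245.1, 137.1] 329
side dict_keys(['camera_matrix', 'camera_from_world']) [[412.7, 0.0, 257.5], [0.0, 412.7, 194.8], [0.0, 0.0, 1.0]] [[-0.728, -0.685, -0.021, 384.342], [0.482, -0.534, 0.695, -339.415], [-0.487, 0.495, 0.719, -1139.778], [0.0, 0.0, 0.0, 1.0]]
side puck 0.27 [173.8, 282.4] 230
side case 0.72 [205.1, 189.8] 5635
side press_pad 0.62 [215.9, 221.5] 353
wrist dict_keys(['camera_matrix', 'camera_from_world']) [[295.5, 0.0, 258.3], [0.0, 295.5, 190.9], [0.0, 0.0, 1.0]] [[0.448, -0.894, 0.001, -625.014], [0.849, 0.425, -0.315, 39.82], [0.281, 0.142, 0.949, -380.49], [0.0, 0.0, 0.0, 1.0]]
```

```bash
python3 -c "
import cv2
for n in ['scene','side']:
    i=cv2.imread(f'pics/{n}0.png'); cv2.imwrite(f'pics/{n}0b.png',cv2.resize(i,(800,600),interpolation=cv2.INTER_CUBIC))"
```

```text
(no output)
```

View pics/scene0b.png

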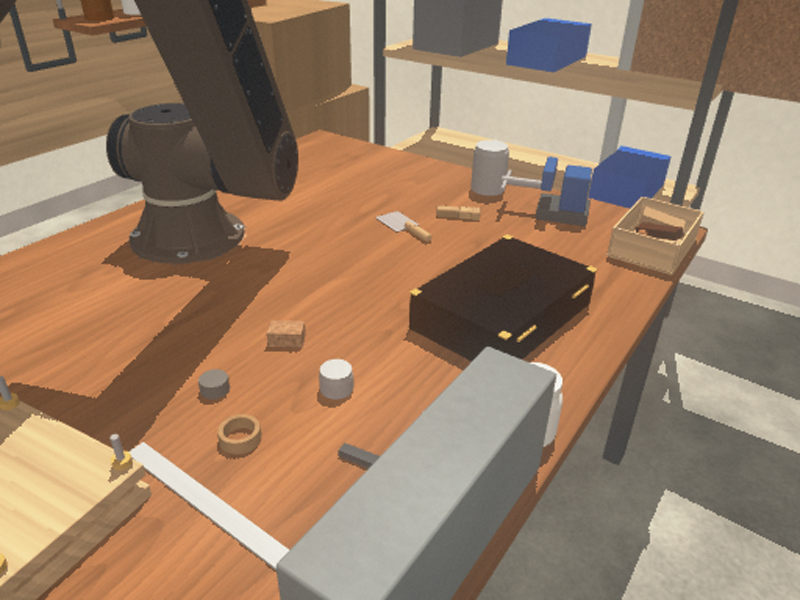

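View pics/side0b.png

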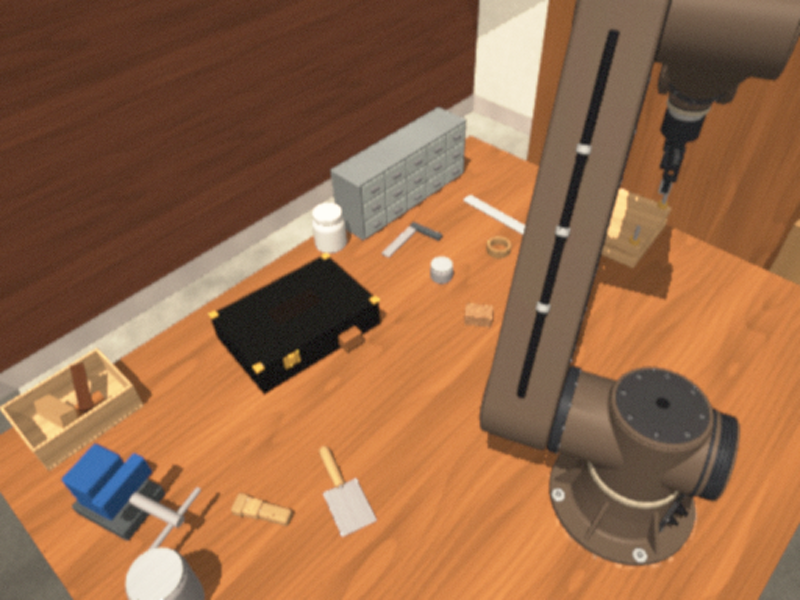

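View pics/wrist0.png

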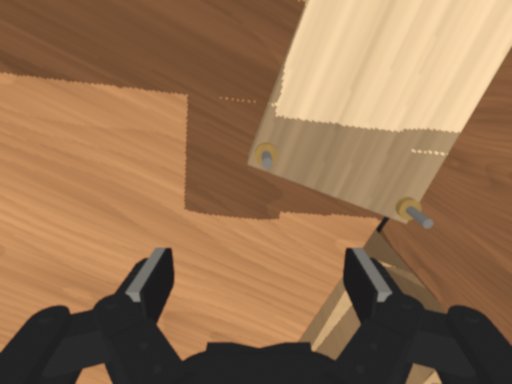

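```bash
cat > fit.py <<'E'
from h import *
from scipy.optimize import minimize
cis={n:camera_info(n) for n in ['scene','side']}
cs=np.array([[x,y,z] for x in(-100,100) for y in(-150,150) for z in(0,78)],float)
def pts(p,P):
    c,s=np.cos(p[2]),np.sin(p[2]);P=np.atleast_2d(P)
    return np.c_[p[0]+c*P[:,0]-s*P[:,1],p[1]+s*P[:,0]+c*P[:,1],P[:,2]]
if __name__=='__main__':
    ms={}
    for n in cis:
        grab_frame(n); d=outline_of(n,'case'); m=d[0]['pixels']; ms[n]=m
        img=cv2.cvtColor(grab_frame(n),cv2.COLOR_RGB2BGR); img[m]=img[m]//2+[0,0,100]
        cv2.imwrite(f'pics/m_{n}.png',img)
    np.savez('masks.npz',**ms)
    def mask(n,p):
        q=np.array([proj(cis[n],X)[::-1] for X in pts(p,cs)],np.float32)
        h=cv2.convexHull(q); im=np.zeros((384,512),np.uint8); cv2.fillConvexPoly(im,np.round(h*16).astype(np.int32),255,cv2.LINE_AA,4); return im/255.
    def cost(p,ns=('scene','side')):
        return sum(1-np.minimum(a:=mask(n,p),ms[n]).sum()/np.maximum(a,ms[n]).sum() for n in ns)
    best=None
    g=onz(cis['side'],205,190,60)[:2]; print(g)
    for ns in [('scene','side'),('side',),('scene',)]:
        best=min((minimize(lambda u:cost([u[0]*50,u[1]*50,u[2]*.3],ns),[g[0]/50,g[1]/50,y/.3],method='Nelder-Mead',options=dict(xatol=1e-4,fatol=1e-6,maxiter=600)) for y in(-.6,-.3,0,.3,.6)),key=lambda r:r.fun)
        p=best.x*[50,50,.3]; print(ns,p,best.fun)
        if len(ns)==2: np.save('case.npy',p)
    p=np.load('case.npy')
    for n in cis:
        img=cv2.imread(f'pics/{n}0.png'); Q=[proj(cis[n],X)[::-1] for X in pts(p,cs)]
        for i in range(8):
            for j in range(i):
                if (abs(cs[i]-cs[j])>1).sum()==1: cv2.line(img,tuple(int(v) for v in np.round(Q[i])),tuple(int(v) for v in np.round(Q[j])),(0,255,0),1)
        for P in([-124,-60,29],[-100,-60,29]):
            a=proj(cis[n],pts(p,P)[0]); print(n,P,np.round(a,1)); cv2.circle(img,(round(a[1]),round(a[0])),2,(0,0,255),-1)
        m=ms[n]; r,c=np.where(m); 
        a=img[max(0,r.min()-20):r.max()+20,max(0,c.min()-20):c.max()+20]; cv2.imwrite(f'pics/fit_{n}.png',cv2.resize(a,None,fx=3,fy=3,interpolation=cv2.INTER_NEAREST))
    for n in cis:
        for o,h in [('puck',13),('press_pad',29),('cork_block',15),('tape_core',11),('wax_tin',21)]:
            for d in outline_of(n,o)[:1]: print(n,o,round(d['confidence'],2),np.round(d['location']),np.round(onz(cis[n],*d['location'],h)))
E
python3 fit.py
```

```text
[702.09631232 139.91641706]
('scene', 'side') [ 7.23172655e+02  1.27148534e+02 -1.16084747e-01] 0.1229602851357019
('side',) [ 7.24597945e+02  1.26328780e+02 -1.23466543e-01] 0.03524324574900217
('scene',) [ 7.21228742e+02  1.29796680e+02 -1.13066680e-01] 0.08079992484639342
scene [-124, -60, 29] [186.4 275.6]
scene [-100, -60, 29] [189.3 282. ]
side [-124, -60, 29] [218.  226.1]
side [-100, -60, 29] [213.9 221.7]
scene puck 0.77 [250. 137.] [ 461. -337.   13.]
scene cork_block 0.96 [212. 183.] [ 446. -160.   15.]
scene tape_core 0.59 [283. 156.] [ 578. -389.   11.]
scene wax_tin 0.68 [242. 217.] [ 606. -211.   21.]
side puck 0.33 [216. 225.] [611.  70.  13.]
side press_pad 0.72 [138. 315.] [ 636. -453.   29.]
side cork_block 0.76 [202. 308.] [ 446. -168.   15.]
side tape_core 0.42 [161. 319.] [ 549. -365.   11.]
side wax_tin 0.72 [170. 282.] [ 615. -228.   21.]
```

View pics/fit_scene.png

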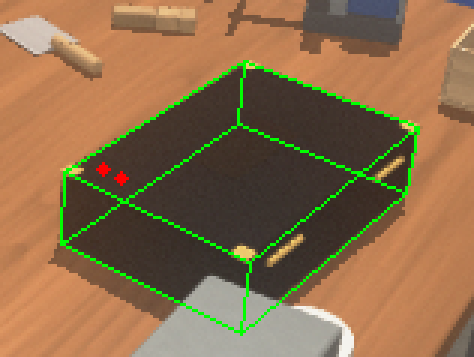

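View pics/fit_side.png

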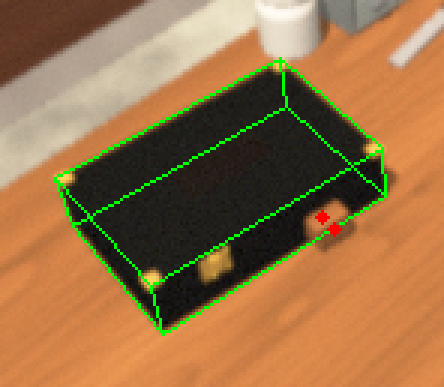

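Run:
```python
from h import *
ci=camera_info('wrist');T=ci['camera_from_world'];T=np.array(T)
from scipy.spatial.transform import Rotation as R
s=monitor.get_state();Rt=R.from_rotvec(s['ee_rot']).as_matrix()
print(s['t'],Rt.round(3).tolist())
o=-T[:3,:3].T@T[:3,3];print(o, 'in tool',Rt.T@(o-s['eef_pos']),'view dir in tool',Rt.T@(-T[2,:3]), 'up',Rt.T@T[1,:3])
```

```text
1.4 [[0.893, 0.449, 0.0], [0.449, -0.893, -0.0], [-0.0, 0.0, -1.0]]
[ 352.98055759 -521.72378423  374.51071764] in tool [  81.01071478   -0.31719971 -157.49078087] view dir in tool [-3.14602301e-01  7.42672521e-04  9.49223283e-01] up [0.94922254 0.00171946 0.31460071]
```

>>> send_rows(
  moves=[
    [[0.5,1.4,4,1,0,0,0.16],[0.4,2.8,8,2,0,0,0.32],[0.3,4.2,12,3,0,0,0.48],[0.2,5.6,16,4,0,0,0.64],[0.1,7,20,4,0,0,0.8],[0,8.4,24,4,0,0,0.96],[0,9.8,28,4,0,0,1.12],[0,11.2,32,4,0,0,1.28],[0,12.6,36,4,0,0,1.44],[0,14,40,4,0,0,1.6],[0,15.4,44,4,0,0,1.76],[0,16.8,48,4,0,0,1.92],[0,18.2,52,4,0,0,2.08],[0,19.6,56,4,0,0,2.24],[0,21,60,4,0,0,2.4],[0,22,64,4,0,0,2.56],[0,22,64,4,0,0,2.56],[0,22,64,4,0,0,2.56]],
  ],
)

```text
t: 3.65
eef_pos: [500.5, 81.3, 257.0]
ee_rot: [-0.183, -3.136, 0.0]
wrist_force: [-0.3, -0.6, -1.2]
finger_gap: -0.001
```

Run:
```python
from h import *
save('wrist','w1'); s=monitor.get_state(); print(s['t'],s['eef_pos'],s['ee_rot'],s['joint_positions'],s['wrist_force'])
ci=camera_info('wrist')
for o in ['press_pad','case']:
    for d in outline_of('wrist',o)[:2]: print(o,d['confidence'],d['location'],d['pixels'].sum(),onz(ci,*d['location'],29))
save('side','s1')
```

```text
3.7 [500.52769296  80.93645629 257.02827447] [-1.84551034e-01 -3.13605336e+00  1.24807726e-04] [ 3.00100861e-02  2.80086915e-01  1.78846794e+00 -7.85915581e-05
  1.07315814e+00 -1.42318794e+00] [0.24510171 0.90206827 0.28234762]
press_pad 0.9 [231.9, 272.0] 1613 [611.42188157  87.42562298  29.        ]
case 0.9 [258.5, 346.1] 12529 [667.89044875 192.29259963  29.        ]
```

View pics/w1.png

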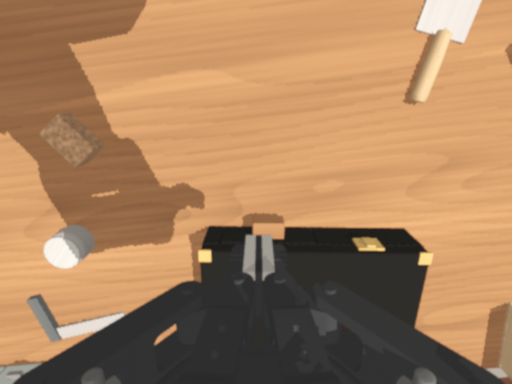

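View pics/s1.png

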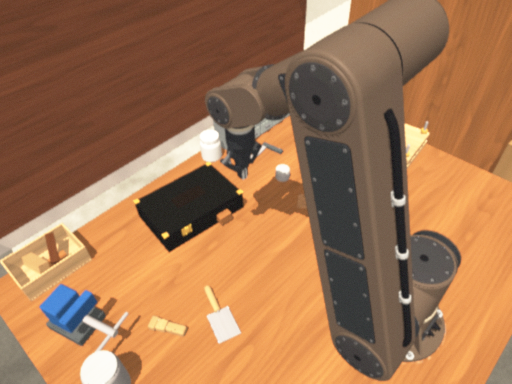

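Run:
```python
from fit import *
ci=camera_info('wrist'); p=np.load('case.npy')
def draw(p,img,col):
    Q=[proj(ci,X)[::-1] for X in pts(p,cs)]
    for i in range(8):
        for j in range(i):
            if (abs(cs[i]-cs[j])>1).sum()==1 : cv2.line(img,tuple(int(v*4) for v in (Q[i])),tuple(int(v*4) for v in (Q[j])),col,1)
    pp=np.array([[x,y,z] for x in(-124,-100) for y in(-82,-38) for z in(14,44)],float)
    Q=[proj(ci,X)[::-1] for X in pts(p,pp)]
    for i in range(8):
        for j in range(i):
            if (abs(pp[i]-pp[j])>1).sum()==1 : cv2.line(img,tuple(int(v*4) for v in (Q[i])),tuple(int(v*4) for v in (Q[j])),col,1)
img=cv2.resize(cv2.imread('pics/w1.png'),None,fx=4,fy=4,interpolation=cv2.INTER_NEAREST)
draw(p,img,(0,255,0))
cv2.imwrite('pics/w1f.png',cv2.resize(img[840:1240,760:1760],(800,320)))
```

```text
(no output)
```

View pics/w1f.png

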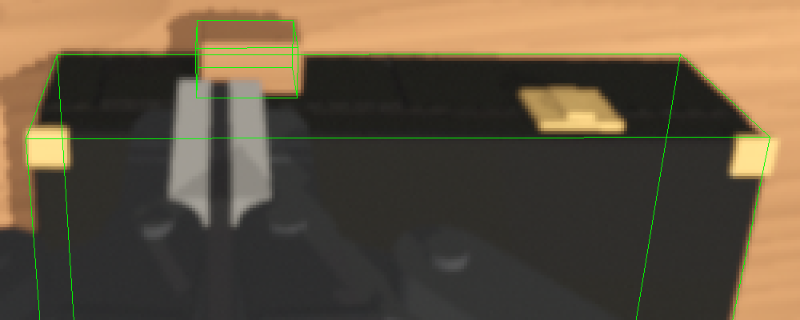

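Run:
```python
import cv2
i=cv2.imread('pics/w1.png')[210:260,235:310]; cv2.imwrite('pics/w1z.png',cv2.resize(i,None,fx=10,fy=10,interpolation=cv2.INTER_NEAREST))
i=cv2.imread('pics/side0.png')[190:240,190:265]; cv2.imwrite('pics/s0z.png',cv2.resize(i,None,fx=10,fy=10,interpolation=cv2.INTER_NEAREST))
```

```text
(no output)
```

View pics/w1z.png

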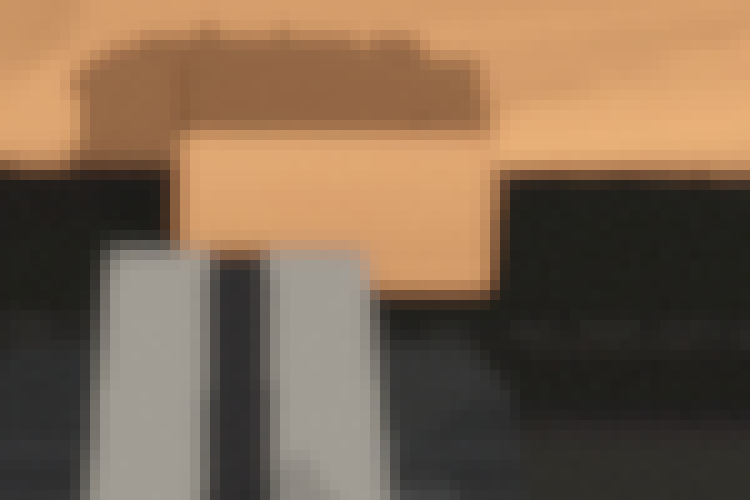

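View pics/s0z.png

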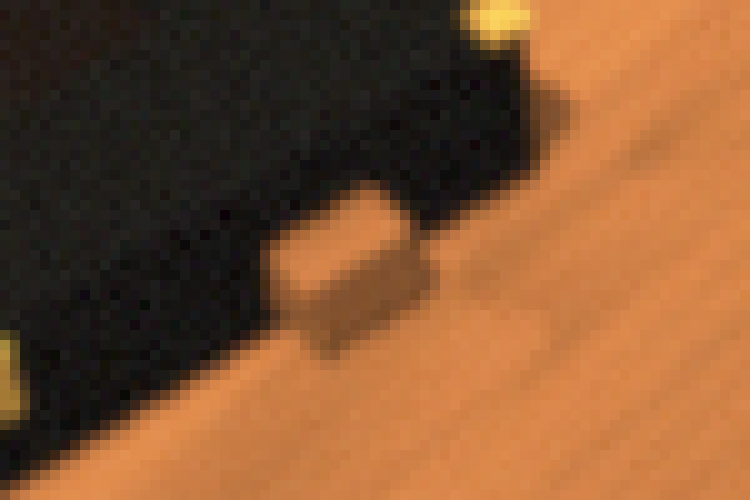

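>>> send_rows(
  moves=[
    [[0,1,0.3,-5,0,0,0],[0,2,0.7,-10,0,0,0],[0,3,1,-15,0,0,0],[0,3,1,-19,0,0,0],[0,3,1,-21.9,0,0,0],[0,3,1,-21.9,0,0,0],[0,3,1,-21.9,0,0,0]],
  ],
)

```text
t: 4.72
eef_pos: [531.3, 91.3, 39.1]
ee_rot: [0.183, 3.135, 0.0]
wrist_force: [-0.4, 1.1, 0.6]
finger_gap: 0.003
```

Run:
```python
from h import *
save('wrist','w2'); s=monitor.get_state(); print(s['t'],s['eef_pos'],s['ee_rot'],s['joint_positions'],s['wrist_force'])
save('side','s2')
```

```text
4.775 [531.42024365  91.36879306  39.39057139] [1.82478597e-01 3.13429822e+00 4.51150830e-04] [ 4.77098980e-02  6.20567657e-01  1.92949469e+00  1.36394213e-04
  5.89524124e-01 -1.40689117e+00] [ 0.4137234  -1.19168065  0.7484741 ]
```

View pics/w2.png

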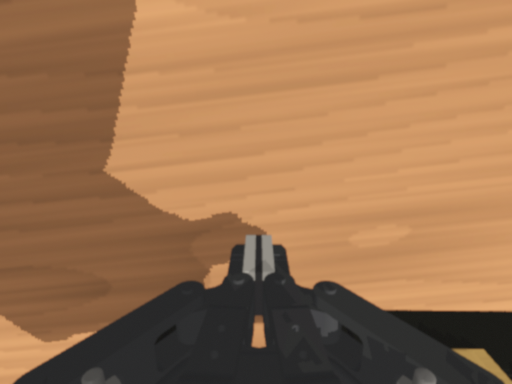

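View pics/s2.png

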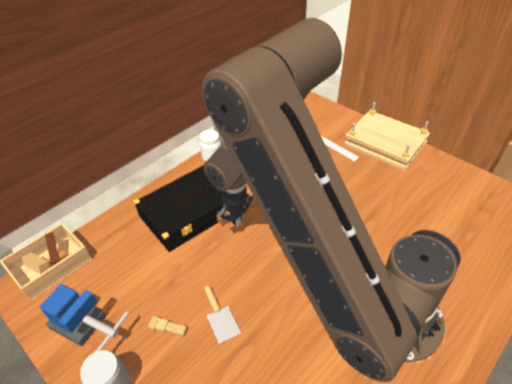

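>>> send_rows(
  moves=[
    [[0,1,-0.12,-0.1,0,0,0],[0,2,-0.23,-0.1,0,0,0],[0,3,-0.35,-0.1,0,0,0],[0,3.5,-0.41,-0.1,0,0,0],[0,3.8,-0.44,-0.1,0,0,0],[0,4.0,-0.47,-0.1,0,0,0],[0,4.2,-0.49,-0.1,0,0,0]],
  ],
)

```text
t: 5.7
eef_pos: [572.7, 86.7, 37.0]
ee_rot: [-0.182, -3.136, -0.0]
wrist_force: [-0.4, -0.5, -0.8]
finger_gap: -0.0
```

>>> send_rows(
  moves=[
    [[0,0.15,-0.02,0,0,0,0],[0,0.3,-0.035,0,0,0,0],[0,0.45,-0.05,0,0,0,0]],
  ],
)

```text
t: 6.08
eef_pos: [577.3, 86.2, 37.0]
ee_rot: [0.182, 3.136, 0.0]
wrist_force: [0.5, -0.1, 0.3]
finger_gap: 0.001
```

>>> send_rows(
  moves=[
    [[0,0.15,-0.02,0,0,0,0],[0,0.3,-0.035,0,0,0,0]],
  ],
)

```text
t: 6.32
eef_pos: [580.3, 85.8, 37.0]
ee_rot: [-0.182, -3.136, -0.0]
wrist_force: [0.5, -0.6, -0.1]
finger_gap: 0.0
```

>>> send_rows(
  moves=[
    [[0,0.15,-0.02,0,0,0,0],[0,0.3,-0.035,0,0,0,0]],
  ],
)

```text
t: 6.58
eef_pos: [583.3, 85.5, 37.0]
ee_rot: [0.182, 3.136, 0.0]
wrist_force: [-0.4, 0.7, -0.0]
finger_gap: 0.003
```

>>> send_rows(
  moves=[
    [[0,0.15,-0.02,0,0,0,0],[0,0.3,-0.035,0,0,0,0]],
  ],
)

```text
t: 6.82
eef_pos: [586.3, 85.1, 37.0]
ee_rot: [0.182, 3.136, 0.0]
wrist_force: [-0.3, 0.2, -0.2]
finger_gap: 0.003
```

>>> send_rows(
  moves=[
    [[0,0.15,-0.02,0,0,0,0],[0,0.3,-0.035,0,0,0,0]],
  ],
)

```text
t: 7.08
eef_pos: [589.3, 84.8, 37.0]
ee_rot: [0.182, 3.136, 0.0]
wrist_force: [-0.5, -0.6, -1.4]
finger_gap: 0.0
```

>>> send_rows(
  moves=[
    [[0,0.15,-0.02,0,0,0,0],[0,0.3,-0.035,0,0,0,0]],
  ],
)

```text
t: 7.32
eef_pos: [592.3, 84.4, 37.0]
ee_rot: [-0.182, -3.136, -0.0]
wrist_force: [0.6, 0.5, 1.1]
finger_gap: 0.0
```

Run:
```python
from h import *
save('wrist','w3'); save('side','s3')
i=cv2.imread('pics/w3.png')[200:330,180:400]; a=cv2.resize(i,None,fx=3,fy=3)
i=cv2.imread('pics/s3.png')[150:260,120:280]; b=cv2.resize(i,None,fx=3.5,fy=3.5)
cv2.imwrite('pics/w3z.png',a);cv2.imwrite('pics/s3z.png',b)
```

```text
(no output)
```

View pics/w3z.png

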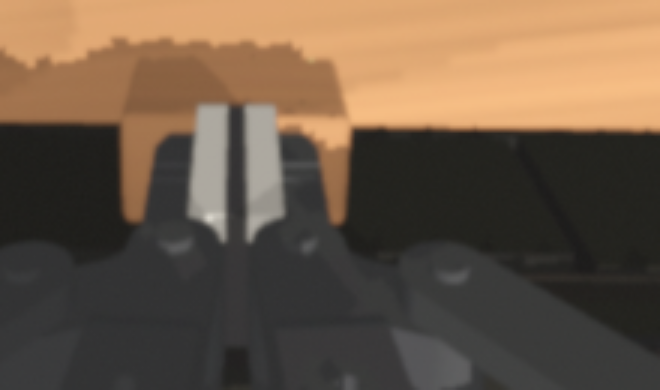

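View pics/s3z.png

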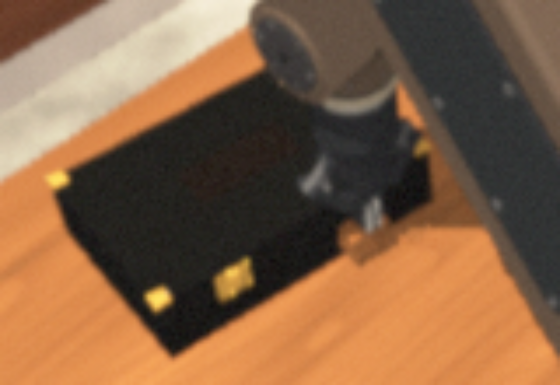

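Run:
```python
from fit import *
s=monitor.get_state(); print(s['t'],s['eef_pos'],s['wrist_force'])
ci=camera_info('wrist');p=np.load('case.npy')
e=s['eef_pos'];u=np.array([.993,-.117,0])
for k in(-11,0,11):
    for z in (17,10,0,-2): print(k,z,np.round(proj(ci,e+u*k-[0,0,z]),1))
pp=np.array([[x,y,z] for x in(-124,-100) for y in(-82,-38) for z in(14,44)],float)
for q in pp: print(q,np.round(proj(ci,pts(p,q)[0]),1))
```

```text
7.425 [592.37907605  84.40510102  37.02557507] [-0.21247666 -0.05124142  0.51904951]
-11 17 [208.7 258.1]
-11 10 [213.  258.1]
-11 0 [219.6 258.1]
-11 -2 [221.  258.1]
0 17 [224.5 258.1]
0 10 [229.3 258.1]
0 0 [236.7 258.1]
0 -2 [238.2 258.1]
11 17 [239.8 258.1]
11 10 [245.  258.1]
11 0 [253.1 258.1]
11 -2 [254.8 258.1]
[-124.  -82.   14.] [222.  221.6]
[-124.  -82.   44.] [243.9 215.3]
[-124.  -38.   14.] [222.  287.6]
[-124.  -38.   44.] [243.8 292.4]
[-100.  -82.   14.] [253.8 223. ]
[-100.  -82.   44.] [279.8 217.2]
[-100.  -38.   14.] [253.7 286.5]
[-100.  -38.   44.] [279.8 291. ]
```

Run:
```python
from fit import *
s=monitor.get_state()
e=s['eef_pos'];u=np.array([.993,-.117,0]);ci=cis['side']
img=cv2.imread('pics/s3.png');S=10;r0,c0=180,200
z=cv2.resize(img[r0:240,c0:275],None,fx=S,fy=S,interpolation=cv2.INTER_CUBIC)
def pt(P,col):
    r,c=proj(ci,P); cv2.circle(z,(int((c-c0+.5)*S),int((r-r0+.5)*S)),4,col,-1)
for k in(-11,0,11): pt(e+u*k-[0,0,17],(0,0,255)); pt(e+u*k+[0,0,21],(0,255,0))
p=np.load('case.npy')
for x in(-124,-100):
  for y in(-82,-38):
    for h in(14,44): pt(pts(p,[x,y,h])[0],(255,0,0))
cv2.imwrite('pics/s3t.png',z)
```

```text
(no output)
```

View pics/s3t.png

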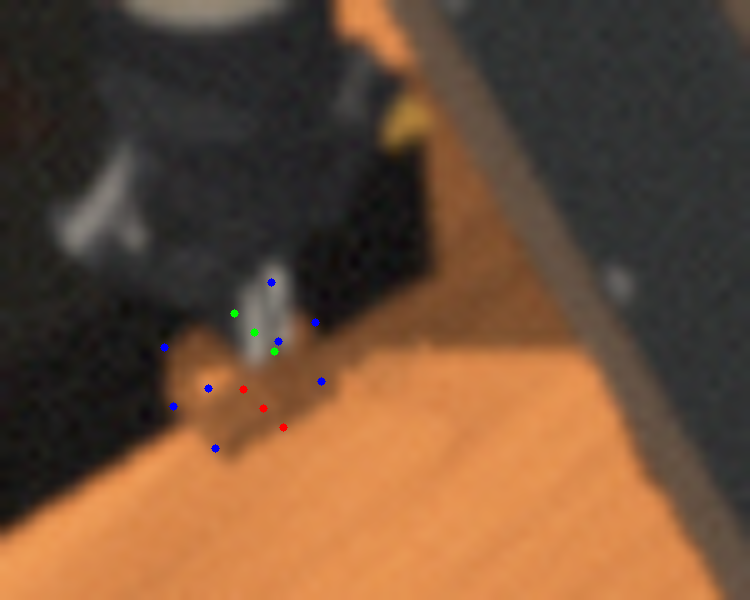

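Run:
```python
from h import *
s=monitor.get_state();e=s['eef_pos']
A=[];b=[]
for n,r,c in[('wrist',234.7,258.3),('side',215.6,225.5)]:
    o,d=ray(camera_info(n),r,c); d/=np.linalg.norm(d);M=np.eye(3)-np.outer(d,d);A.append(M);b.append(M@o)
X=np.linalg.lstsq(np.vstack(A),np.hstack(b),rcond=None)[0];print(X,X-e,[np.linalg.norm(M@X-v) for M,v in zip(A,b)])
```

```text
[587.5544469   85.79498014  47.53491355] [-4.82462915  1.38987912 10.50933848] [np.float64(1.6222707500433606), np.float64(1.6222707500423665)]
```

>>> send_rows(
  moves=[
    [[0,-1,0.12,0,0,0,0],[0,-2.5,0.3,0,0,0,0],[0,-4,0.47,0,0,0,0],[0,-4,0.47,-0.8,0,0,0],[0,-4,0.47,-1.5,0,0,0],[0,-4,0.47,-1.5,0,0,0]],
  ],
)

```text
t: 8.18
eef_pos: [552.3, 89.0, 21.2]
ee_rot: [-0.182, -3.135, 0.0]
wrist_force: [-0.1, -0.1, 0.0]
finger_gap: 0.0
```

Run:
```python
from fit import *
save('wrist','w4'); save('side','s4')
s=monitor.get_state()
e=s['eef_pos'];u=np.array([.993,-.117,0]);ci=cis['side'];print(e,s['wrist_force'])
img=cv2.imread('pics/s4.png');S=8;r0,c0=180,200
z=cv2.resize(img[r0:255,c0:285],None,fx=S,fy=S,interpolation=cv2.INTER_CUBIC)
def pt(P,col):
    r,c=proj(ci,P); cv2.circle(z,(int((c-c0+.5)*S),int((r-r0+.5)*S)),3,col,-1)
for k in(-11,0,11): pt(e+u*k-[0,0,17],(0,0,255)); pt(e+u*k+[0,0,10],(0,255,0))
cv2.imwrite('pics/s4t.png',z)
cv2.imwrite('pics/w4z.png',cv2.resize(cv2.imread('pics/w4.png')[170:330,160:360],None,fx=4,fy=4,interpolation=cv2.INTER_CUBIC)[:600])
```

```text
[552.43994688  89.07370731  21.72368516] [-0.06922023 -0.36888375  1.0628738 ]
```

View pics/s4t.png

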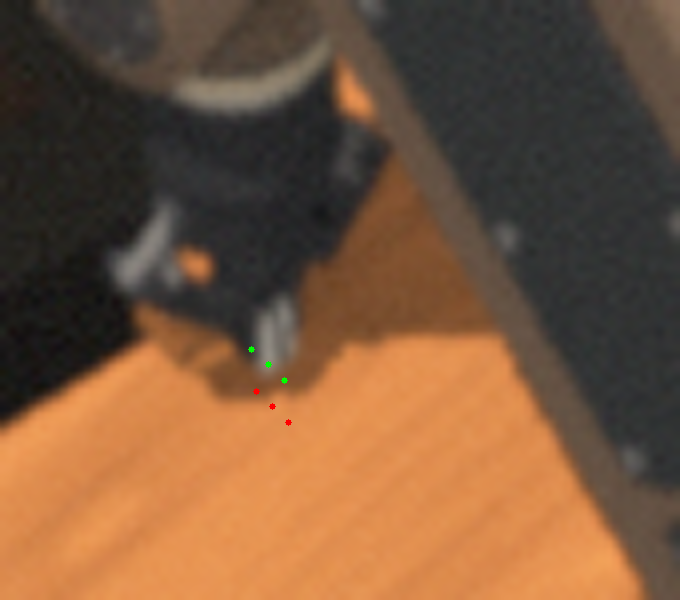

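View pics/w4z.png

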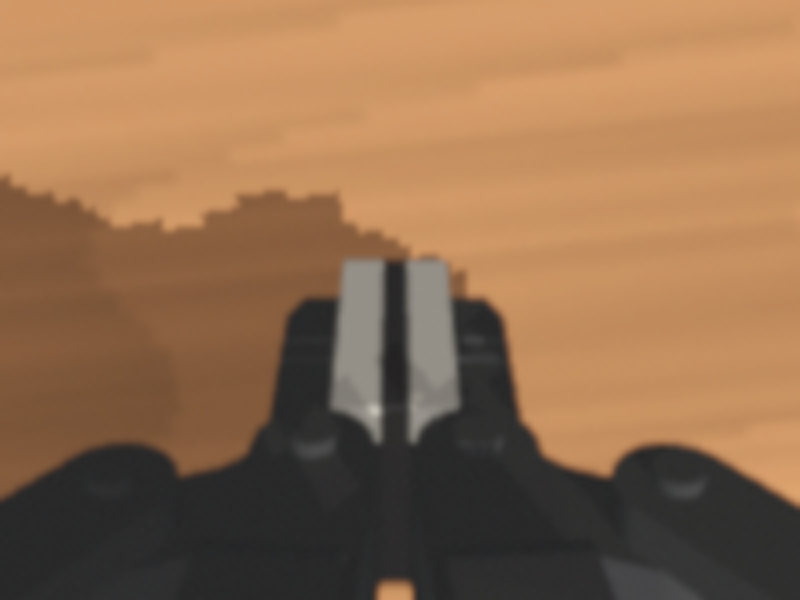

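>>> send_rows(
  moves=[
    [[0,0,0,-0.4,0,0,0],[0,0,0,-0.8,0,0,0],[0,0,0,-1.2,0,0,0]],
  ],
)

```text
t: 8.65
eef_pos: [552.2, 89.1, 9.7]
ee_rot: [-0.182, -3.136, -0.0]
wrist_force: [0.1, 0.6, 0.3]
finger_gap: -0.002
```

>>> send_rows(
  moves=[
    [[0,0,0,-0.2,0,0,0],[0,0,0,-0.4,0,0,0]],
  ],
)

```text
t: 8.9
eef_pos: [552.3, 89.1, 5.9]
ee_rot: [0.182, 3.136, 0.0]
wrist_force: [0.2, -1.2, 0.2]
finger_gap: 0.001
```

>>> send_rows(
  moves=[
    [[0,0,0,-0.2,0,0,0],[0,0,0,-0.4,0,0,0]],
  ],
)

```text
t: 9.15
eef_pos: [552.3, 89.1, 1.9]
ee_rot: [0.182, 3.136, 0.0]
wrist_force: [-0.0, 0.8, -0.1]
finger_gap: -0.001
```

Run:
```python
from fit import *
save('wrist','w5'); save('side','s5')
s=monitor.get_state()
e=s['eef_pos'];u=np.array([.993,-.117,0]);ci=cis['side'];print(e,s['wrist_force'])
img=cv2.imread('pics/s5.png');S=8;r0,c0=180,200
z=cv2.resize(img[r0:255,c0:285],None,fx=S,fy=S,interpolation=cv2.INTER_CUBIC)
def pt(P,col):
    r,c=proj(ci,P); cv2.circle(z,(int((c-c0+.5)*S),int((r-r0+.5)*S)),3,col,-1)
for k in(-11,0,11):  pt(e+u*k+[0,0,10],(0,255,0)); pt(e+u*k-[0,0,e[2]],(0,0,255))
cv2.imwrite('pics/s5t.png',z)
cv2.imwrite('pics/w5z.png',cv2.resize(cv2.imread('pics/w5.png')[170:330,160:360],None,fx=4,fy=4,interpolation=cv2.INTER_CUBIC)[:600])
```

```text
[552.11195168  89.14126727   1.83251053] [ 0.05593076 -0.04479503  0.217501  ]
```

View pics/s5t.png

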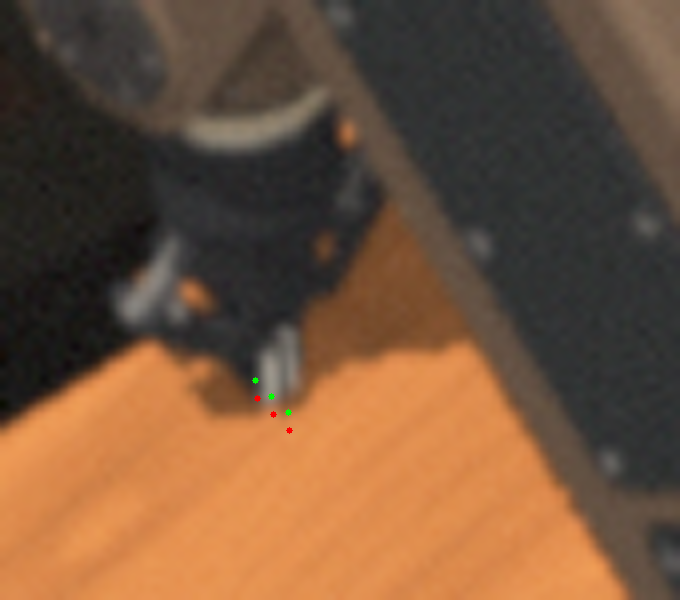

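View pics/w5z.png

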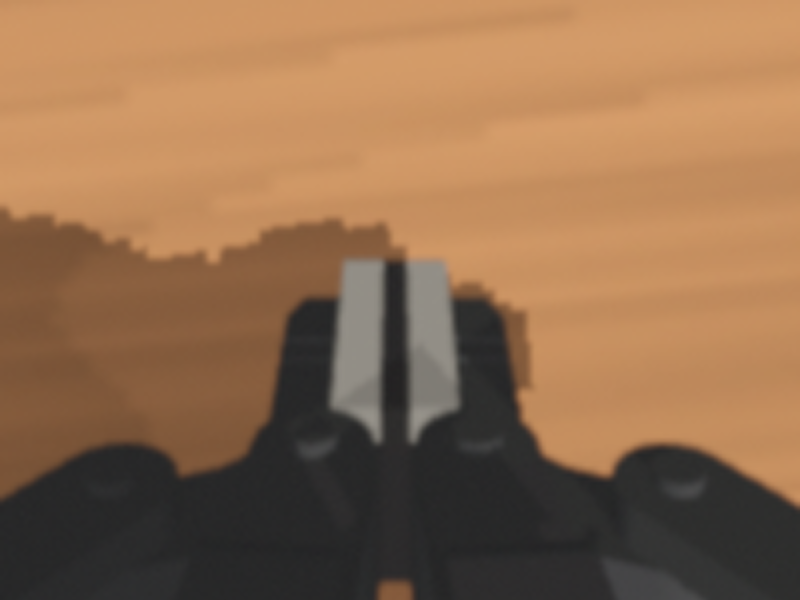

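>>> send_rows(
  moves=[
    [[0,0,0,0.8,0,0,0],[0,0,0,0.8,-0.02,-0.17,0],[0,0,0,0.8,-0.041,-0.348,0],[0,0,0,0.8,-0.041,-0.348,0],[0,0,0,0.8,-0.041,-0.348,0]],
  ],
)

```text
t: 9.88
eef_pos: [557.5, 78.9, 12.2]
ee_rot: [0.174, 2.803, -0.078]
wrist_force: [0.8, -0.9, 0.3]
finger_gap: 0.0
```

Run:
```python
from fit import *
save('wrist','w6'); save('side','s6')
s=monitor.get_state();print(s['t'],s['eef_pos'],s['ee_rot'],s['wrist_force'],s['joint_positions'])
a=cv2.resize(cv2.imread('pics/s6.png')[140:270,120:290],None,fx=4,fy=4,interpolation=cv2.INTER_CUBIC)
cv2.imwrite('pics/s6t.png',a)
```

```text
9.975 [556.67195724  78.81816574  11.8640373 ] [ 0.17318993  2.80481674 -0.07960001] [-0.67167578 -0.55881459 -0.00827211] [ 0.06994866  0.65468715  2.09072776 -0.91595911  0.12279211 -0.48097717]
```

View pics/s6t.png

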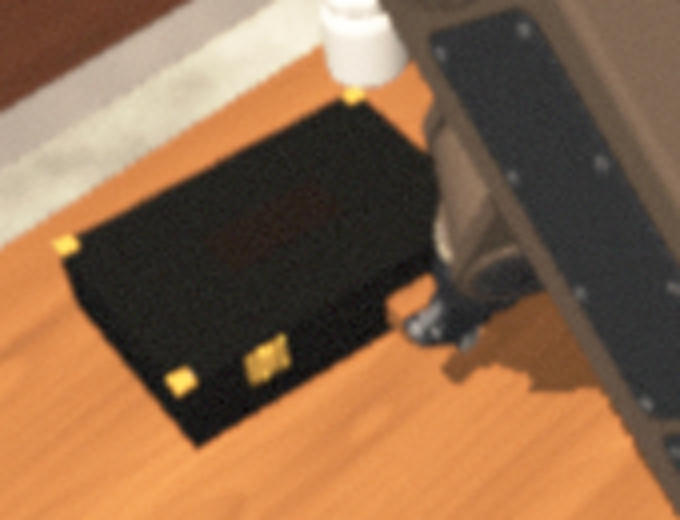

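View pics/w6.png

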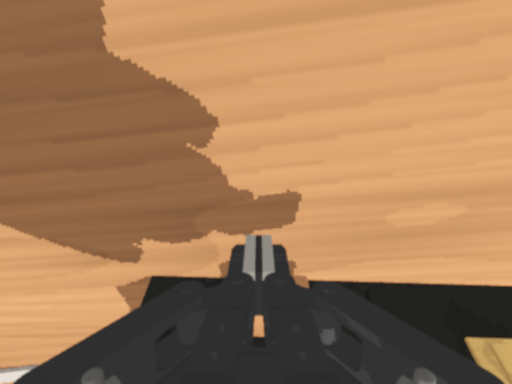

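>>> send_rows(
  moves=[
    [[0,0,0,0.2,0.02,0.17,0],[0,0,0,0.2,0.041,0.348,0],[0,0,0,0.2,0.041,0.348,0],[0,0,0,0.2,0.041,0.348,0]],
  ],
)

```text
t: 10.48
eef_pos: [558.7, 80.5, 14.4]
ee_rot: [-0.18, -3.114, 0.043]
wrist_force: [-0.8, -0.4, 0.2]
finger_gap: 0.001
```

Run:
```python
from h import *
from scipy.spatial.transform import Rotation as R
s=monitor.get_state();print(s['eef_pos'],s['ee_rot'],s['joint_positions'])
Rt=R.from_rotvec(s['ee_rot']);T=R.from_rotvec([-.182,-3.136,0]); print((T*Rt.inv()).as_rotvec(),Rt.as_matrix()[:,2])
```

```text
[558.72581509  80.52894227  14.42091094] [-0.18042037 -3.1141676   0.04347515] [ 0.03844843  0.69144211  1.85746429 -0.04427298  0.61763411 -1.38019125]
[ 0.02657376 -0.02316357 -0.00020445] [-0.02347129 -0.0265523  -0.99937184]
```

>>> send_rows(
  moves=[
    [[0,0.1,0.4,-0.1,0.0266,-0.023,0],[0,0.13,0.75,-0.1,0.0266,-0.023,0],[0,0.13,0.75,-0.1,0.0266,-0.023,0]],
  ],
)

```text
t: 10.85
eef_pos: [558.6, 86.9, 12.7]
ee_rot: [0.183, 3.135, -0.01]
wrist_force: [-0.6, 0.4, -0.9]
finger_gap: 0.002
```

>>> send_rows(
  moves=[
    [[0,0.4,-0.047,-0.1,0,0,0],[0,0.7,-0.08,-0.1,0,0,0],[0,0.9,-0.105,-0.1,0,0,0]],
  ],
)

```text
t: 11.22
eef_pos: [567.7, 85.2, 11.4]
ee_rot: [0.185, 3.135, -0.012]
wrist_force: [-0.6, -0.6, -0.5]
finger_gap: 0.005
```

Run:
```python
from fit import *
save('wrist','w7'); save('side','s7')
s=monitor.get_state();print(s['t'],s['eef_pos'],s['ee_rot'],s['wrist_force'],s['joint_positions'])
a=cv2.resize(cv2.imread('pics/s7.png')[150:260,170:280],None,fx=5,fy=5,interpolation=cv2.INTER_CUBIC)
cv2.imwrite('pics/s7t.png',a)
cv2.imwrite('pics/w7z.png',cv2.resize(cv2.imread('pics/w7.png')[190:330,160:360],None,fx=4,fy=4,interpolation=cv2.INTER_CUBIC)[:600])
```

```text
11.325 [567.64685289  85.12914938  11.41733893] [ 0.18468788  3.13463204 -0.01229932] [-0.44438293 -1.13060952  0.18727059] [ 0.03754878  0.69799888  1.85287055 -0.01427422  0.5900308  -1.40368848]
```

View pics/s7t.png

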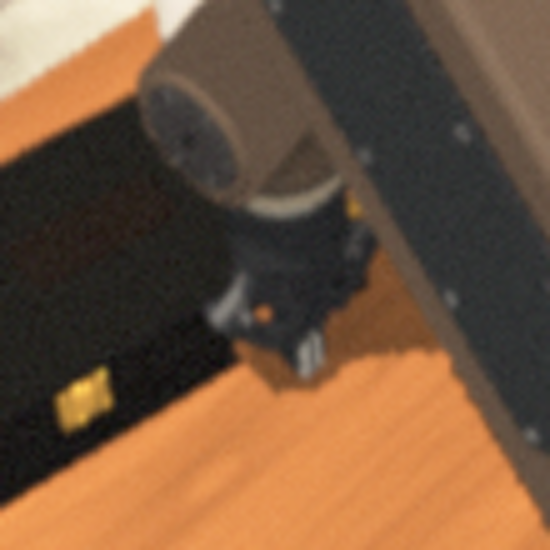

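View pics/w7z.png

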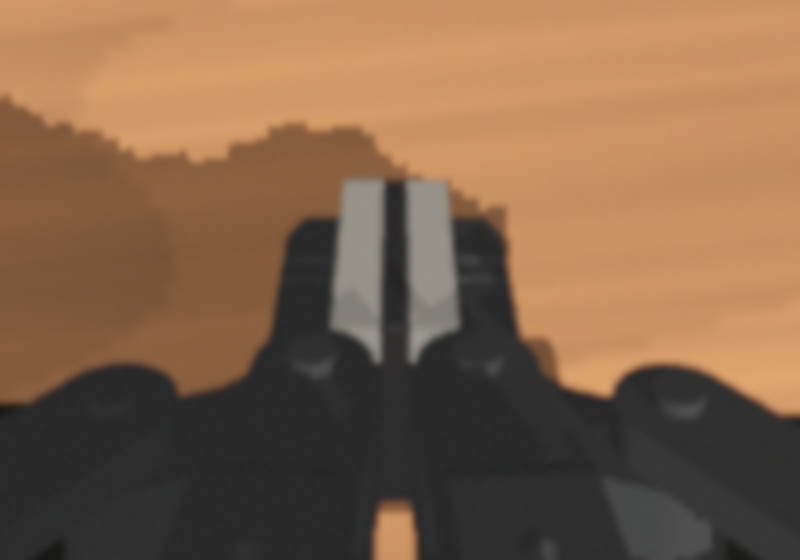

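>>> send_rows(
  moves=[
    [[0,0.15,0,0,0,0,0],[0,0.3,0,0,0,0,0],[0,0.45,0,0,0,0,0]],
  ],
)

```text
t: 11.7
eef_pos: [572.1, 85.2, 11.5]
ee_rot: [0.185, 3.135, -0.012]
wrist_force: [0.3, -0.2, -0.3]
finger_gap: -0.001
```

>>> send_rows(
  moves=[
    [[0,0.15,-0.01,0,0,0,0],[0,0.3,-0.035,0,0,0,0],[0,0.45,-0.05,0,0,0,0]],
  ],
)

```text
t: 12.08
eef_pos: [576.5, 84.6, 11.5]
ee_rot: [0.185, 3.135, -0.012]
wrist_force: [0.6, 0.1, 0.4]
finger_gap: 0.001
```

>>> send_rows(
  moves=[
    [[0,0.15,-0.02,0,0,0,0],[0,0.3,-0.035,0,0,0,0]],
  ],
)

```text
t: 12.32
eef_pos: [579.0, 84.3, 11.4]
ee_rot: [0.185, 3.136, -0.013]
wrist_force: [-4.9, -0.2, 3.8]
finger_gap: -0.001
```

>>> send_rows(
  moves=[
    [[0,0.15,-0.02,0,0,0,0],[0,0.3,-0.035,0,0,0,0]],
  ],
)

```text
t: 12.58
eef_pos: [581.5, 84.0, 11.4]
ee_rot: [-0.185, -3.135, 0.013]
wrist_force: [-6.0, 0.2, 4.4]
finger_gap: 0.002
```

>>> send_rows(
  moves=[
    [[0,0.1,-0.012,0,0,0,0],[0,0.2,-0.023,0,0,0,0]],
  ],
)

```text
t: 12.82
eef_pos: [583.2, 83.8, 11.4]
ee_rot: [-0.185, -3.135, 0.013]
wrist_force: [-8.1, 0.1, 5.6]
finger_gap: -0.0
```

>>> send_rows(
  moves=[
    [[0,0.1,-0.012,0,0,0,0]],
  ],
)

```text
t: 12.95
eef_pos: [583.8, 83.7, 11.4]
ee_rot: [-0.184, -3.134, 0.013]
wrist_force: [-9.6, 0.9, 7.1]
finger_gap: 0.0
```

>>> send_rows(
  moves=[
    [[0,0.1,-0.012,0,0,0,0]],
  ],
)

```text
t: 13.08
eef_pos: [584.3, 83.6, 11.4]
ee_rot: [-0.184, -3.133, 0.013]
wrist_force: [-12.3, 0.8, 9.1]
finger_gap: -0.002
```

>>> send_rows(
  moves=[
    [[0,0.02,0,0,0,0,0]],
  ],
)

```text
t: 13.2
eef_pos: [584.6, 83.6, 11.4]
ee_rot: [-0.184, -3.133, 0.013]
wrist_force: [-10.8, -0.3, 8.4]
finger_gap: 0.001
```

>>> send_rows(
  moves=[
    [[0,0.05,-0.005,0,0,0,0],[0,0.05,-0.005,0,0,0,0]],
  ],
)

```text
t: 13.45
eef_pos: [585.2, 83.5, 11.4]
ee_rot: [-0.184, -3.133, 0.013]
wrist_force: [-10.2, -0.3, 7.7]
finger_gap: -0.002
```

>>> send_rows(
  moves=[
    [[0,0.08,-0.01,0,0,0,0]],
  ],
)

```text
t: 13.58
eef_pos: [585.6, 83.4, 11.4]
ee_rot: [-0.184, -3.133, 0.013]
wrist_force: [-12.7, 0.1, 9.3]
finger_gap: -0.0
```

>>> send_rows(
  moves=[
    [[0,0.05,-0.005,0,0,0,0]],
  ],
)

```text
t: 13.7
eef_pos: [586.0, 83.4, 11.4]
ee_rot: [-0.184, -3.132, 0.013]
wrist_force: [-13.2, 0.9, 9.1]
finger_gap: 0.003
```

>>> send_rows(
  moves=[
    [[0,-1,0.12,0,0,0,0],[0,-3,0.35,0,0,0,0],[0,-5,0.58,0,0,0,0],[0,-7,0.82,0,0,0,0],[0,-9,1.05,0,0,0,0],[0,-11,1.28,0,0,0,0],[0,-11.5,1.34,3,0,0,0],[0,-11.5,1.34,8,0,0,0],[0,-11.5,1.34,13,0,0,0]],
  ],
)

```text
t: 14.82
eef_pos: [473.4, 96.8, 142.9]
ee_rot: [0.184, 3.134, -0.012]
wrist_force: [1.1, 0.2, 0.2]
finger_gap: 0.001
```

Run:
```python
from fit import *
save('wrist','w8'); save('side','s8')
s=monitor.get_state();print(s['t'],s['eef_pos'],s['ee_rot'],s['wrist_force'],s['joint_positions'])
a=cv2.resize(cv2.imread('pics/s8.png')[130:260,100:280],None,fx=4,fy=4,interpolation=cv2.INTER_CUBIC)
cv2.imwrite('pics/s8t.png',a)
```

```text
14.925 [475.46178088  96.94551558 145.92309877] [ 0.18374835  3.1260147  -0.01067202] [ 1.19841458  0.47940657 -0.5624581 ] [ 0.06942792  0.3887722   1.97985748 -0.01165164  0.763787   -1.37556461]
```

View pics/s8t.png

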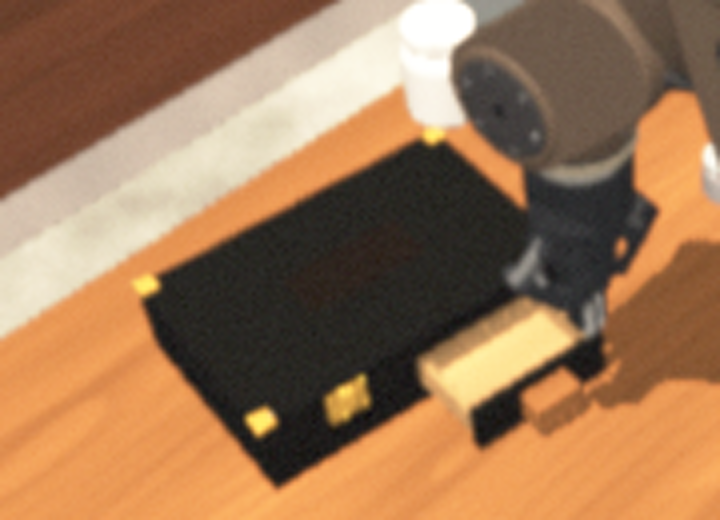

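View pics/w8.png

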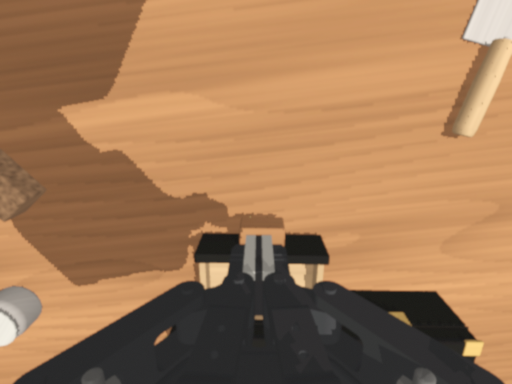

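>>> send_rows(
  moves=[
    [[0.3,0,-3,4,0,0,0],[0.6,0,-8,6,0,0,0],[1,0,-13,6,0,0,0],[1,0,-18,6,0,0,0],[1,0,-23,6,0,0,0],[1,0,-28,6,0,0,0],[1,0,-33,6,0,0,0],[1,-0.5,-38,6,0,0,0],[1,-1,-43,6,0,0,0],[1,-1,-43.3,6,0,0,0],[1,-1,-43.3,6,0,0,0]],
  ],
)

```text
t: 16.3
eef_pos: [463.2, -336.0, 200.8]
ee_rot: [0.186, 3.135, -0.011]
wrist_force: [-0.2, 0.6, 0.3]
finger_gap: 0.997
```

Run:
```python
from fit import *
save('wrist','w9')
ci=camera_info('wrist')
s=monitor.get_state();print(s['t'],s['eef_pos'],s['ee_rot'],s['joint_positions'],s['finger_gap'])
for d in outline_of('wrist','puck')[:2]:
    m=d['pixels'];r,c=np.where(m);print(d['confidence'],d['location'],m.sum(),r.min(),r.max(),c.min(),c.max(),onz(ci,*d['location'],20))
```

```text
16.35 [ 463.40967141 -335.42665893  201.04694818] [ 0.18406175  3.1351144  -0.0116228 ] [-0.73957801  0.43100316  1.71358288 -0.00607608  0.99153316 -2.18977731] 0.9995944899259975
0.74 [151.6, 268.3] 1359 130 172 245 285 [ 448.60408358 -323.43191026   20.        ]
```

View pics/w9.png

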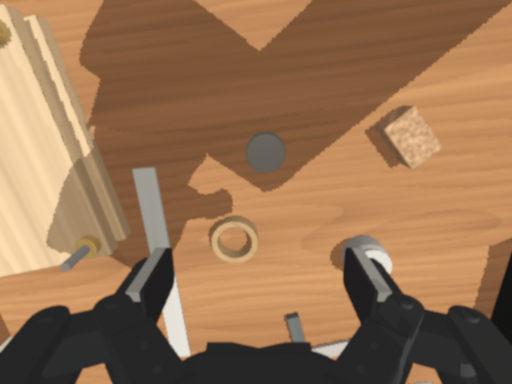

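```bash
cat > puck.py <<'E'
from h import *
from scipy.optimize import minimize
a=np.linspace(0,2*np.pi,48,endpoint=False)
def fitp(name,m,z0=0,g=None,ci=None):
    ci=ci or camera_info(name)
    def mask(x,y):
        P=np.vstack([np.c_[x+23*np.cos(a),y+23*np.sin(a),np.full(48,z0+h)] for h in(0,26)])
        q=np.array([proj(ci,X)[::-1] for X in P],np.float32)
        im=np.zeros((384,512),np.uint8); cv2.fillConvexPoly(im,np.round(cv2.convexHull(q)*16).astype(np.int32),255,cv2.LINE_AA,4); return im/255.
    def cost(u):
        A=mask(u[0]*10,u[1]*10); return 1-np.minimum(A,m).sum()/np.maximum(A,m).sum()
    r=minimize(cost,np.array(g)/10,method='Nelder-Mead',options=dict(initial_simplex=np.array([g,[g[0]+15,g[1]],[g[0],g[1]+15]])/10,xatol=1e-3,fatol=1e-6)); return r.x*10,r.fun
E
python3 - <<'E'
from puck import *
d=outline_of('wrist','puck')[0];print(fitp('wrist',d['pixels'],0,[448.,-323.]))
grab_frame('scene');d=outline_of('scene','puck')[0];print(d['confidence'],fitp('scene',d['pixels'],0,[455.,-330.]))
img=cv2.imread('pics/w9.png')
# simple gray segmentation
ci=camera_info('wrist')
print(monitor.get_state()['eef_pos'])
E
```

```text
(array([ 448.6054211 , -326.77434536]), np.float64(0.06191354319716902))
0.63 (array([ 448.35406017, -323.94892283]), np.float64(0.22235338414727224))
[ 463.74890559 -335.35931933  201.59588199]
```

>>> send_rows(
  moves=[
    [[1,-0.7,0.4,-4,0,0,0],[1,-1.5,0.9,-9,0,0,0],[1,-1.5,0.9,-14,0,0,0],[1,-1.5,0.9,-17,0,0,0],[1,-1.5,0.9,-19,0,0,0],[1,-1.5,0.9,-19,0,0,0]],
  ],
)

```text
t: 17.3
eef_pos: [448.2, -326.4, 10.5]
ee_rot: [-0.183, -3.136, 0.01]
wrist_force: [0.1, 0.3, -0.2]
finger_gap: 1.003
```

Run:
```python
from puck import *
save('wrist','w10');save('scene','c10')
s=monitor.get_state();print(s['t'],s['eef_pos'],s['ee_rot'],s['wrist_force'])
for d in outline_of('wrist','puck')[:1]:
    m=d['pixels'];print(d['confidence'],d['location'],m.sum(),fitp('wrist',m,0,[448.,-326.]))
cv2.imwrite('pics/c10z.png',cv2.resize(cv2.imread('pics/c10.png')[190:300,80:220],None,fx=5,fy=5,interpolation=cv2.INTER_CUBIC))
```

```text
17.4 [ 448.83985201 -327.18213625   12.11314354] [ 0.18370068  3.13423797 -0.01300677] [ 0.85152295 -0.36518957  0.82141948]
0.84 [242.8, 258.9] 5695 (array([ 451.09264031, -328.62612198]), np.float64(0.07096968319563646))
```

View pics/w10.png

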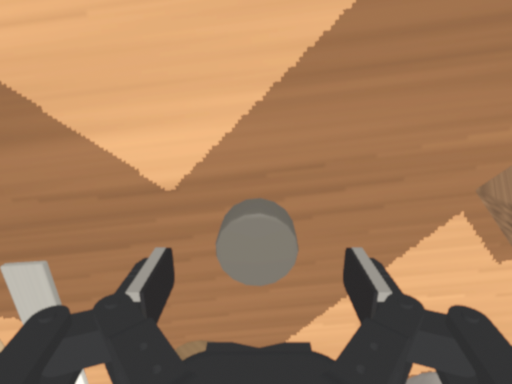

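View pics/c10z.png

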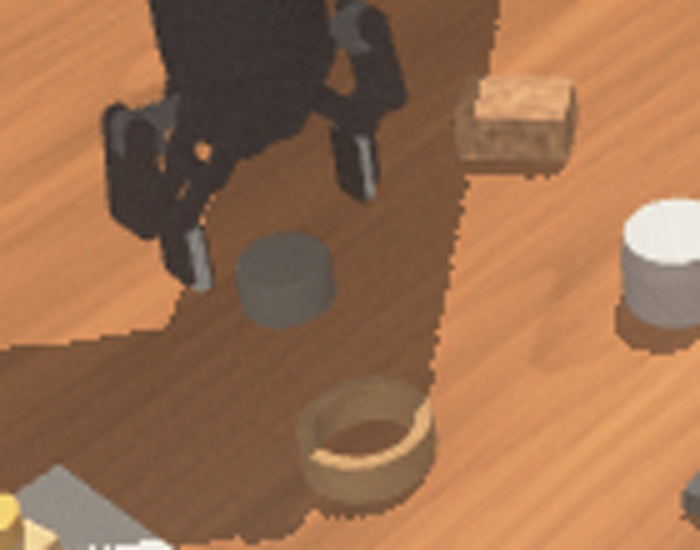

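>>> send_rows(
  moves=[
    [[1,0.1,0,-0.8,0,0,0],[1,0.2,-0.1,-1.4,0,0,0],[1,0.2,-0.1,-1.9,0,0,0],[1,0.2,-0.1,-1.9,0,0,0]],
  ],
)

```text
t: 17.95
eef_pos: [450.3, -328.2, -8.0]
ee_rot: [0.185, 3.135, -0.012]
wrist_force: [-0.1, -0.0, 0.4]
finger_gap: 0.997
```

Run:
```python
from puck import *
save('wrist','w11');save('scene','c11')
s=monitor.get_state();print(s['t'],s['eef_pos'],s['ee_rot'],s['wrist_force'])
cv2.imwrite('pics/c11z.png',cv2.resize(cv2.imread('pics/c11.png')[190:300,80:220],None,fx=5,fy=5,interpolation=cv2.INTER_CUBIC))
```

```text
18.05 [ 450.4108075  -328.32595257   -7.6119494 ] [ 0.18481233  3.13476542 -0.01225511] [-0.87369923 -0.03367022 -0.61331952]
```

View pics/w11.png

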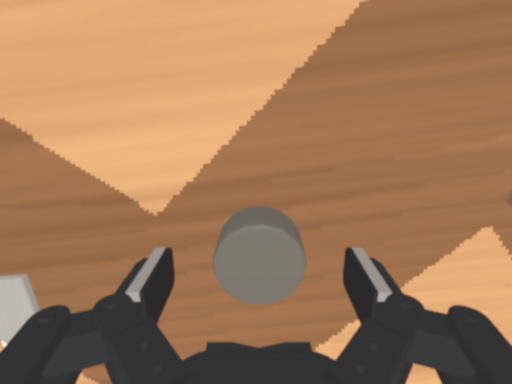

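View pics/c11z.png

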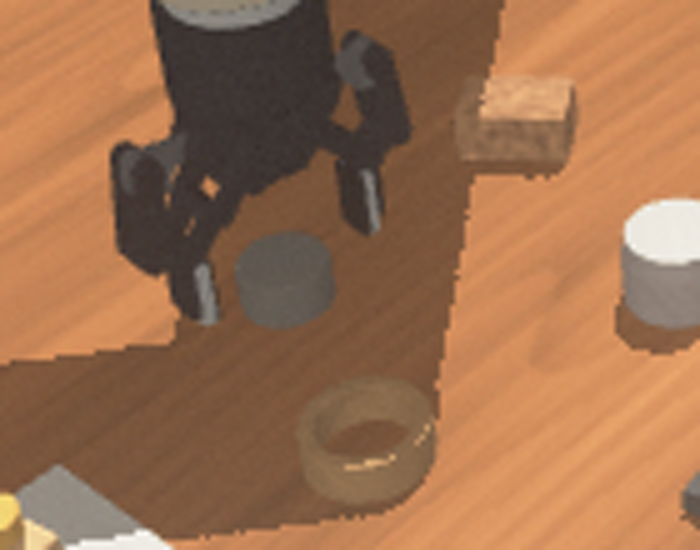

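>>> send_rows(
  moves=[
    [[1,-0.1,0,-0.5,0,0,0],[1,-0.1,0,-1.0,0,0,0],[0.8,-0.1,0,-1.0,0,0,0],[0.65,-0.1,0,-1.0,0,0,0],[0.65,-0.1,0,-1.0,0,0,0]],
  ],
  squeeze=30,
)

```text
t: 18.68
eef_pos: [449.5, -328.3, -17.5]
ee_rot: [0.185, 3.135, -0.013]
wrist_force: [-0.9, -0.5, -0.2]
finger_gap: 0.651
```

Run:
```python
from puck import *
save('wrist','w12');save('scene','c12')
s=monitor.get_state();print(s['t'],s['eef_pos'],s['ee_rot'],s['wrist_force'],s['finger_gap'])
a=cv2.resize(cv2.imread('pics/c12.png')[190:290,80:200],None,fx=4,fy=4,interpolation=cv2.INTER_CUBIC)
b=cv2.resize(cv2.imread('pics/w12.png'),(533,400))[:, 80:400]
cv2.imwrite('pics/c12z.png',np.hstack([a,b]))
```

```text
18.775 [ 449.50529902 -328.33966248  -17.42590527] [ 0.18463079  3.13445328 -0.01263076] [-0.31483709 -0.25748705 -0.45167286] 0.6567219536504795
```

View pics/c12z.png

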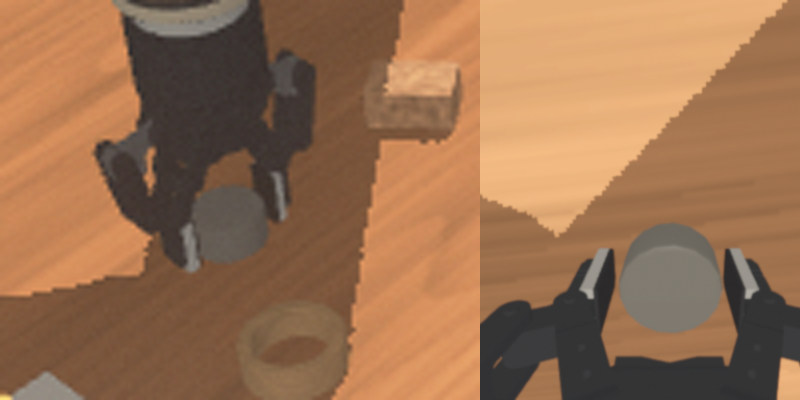

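>>> send_rows(
  moves=[
    [[0.55,0,0,0,0,0,0],[0.45,0,0,0,0,0,0],[0.2,0,0,0,0,0,0],[0.2,0,0,0,0,0,0],[0.2,0,0,0,0,0,0]],
  ],
  squeeze=30,
)

```text
t: 19.4
eef_pos: [449.4, -327.9, -16.3]
ee_rot: [0.184, 3.135, -0.012]
wrist_force: [-2.2, 5.2, 17.6]
finger_gap: 0.524
```

>>> send_rows(
  moves=[
    [[0.2,0,0,1,0,0,0],[0.2,0,0,2,0,0,0],[0.2,0,0,4,0,0,0],[0.2,0,0,4,0,0,0]],
  ],
)

```text
t: 19.9
eef_pos: [450.0, -328.8, 23.7]
ee_rot: [0.185, 3.133, -0.015]
wrist_force: [-0.2, 0.0, -1.7]
finger_gap: 0.525
```

Run:
```python
from puck import *
save('wrist','w13');save('scene','c13')
s=monitor.get_state();print(s['t'],s['eef_pos'],s['ee_rot'],s['wrist_force'],s['finger_gap'])
a=cv2.resize(cv2.imread('pics/c13.png')[180:280,80:200],None,fx=4,fy=4,interpolation=cv2.INTER_CUBIC)
b=cv2.resize(cv2.imread('pics/w13.png'),(533,400))[:, 80:400]
cv2.imwrite('pics/c13z.png',np.hstack([a,b]))
```

```text
20.0 [ 449.38465563 -328.31795402   22.34629944] [ 0.18475708  3.13443608 -0.01268027] [-0.6334809  -0.57469554 -2.05821636] 0.5249106434491798
```

View pics/c13z.png

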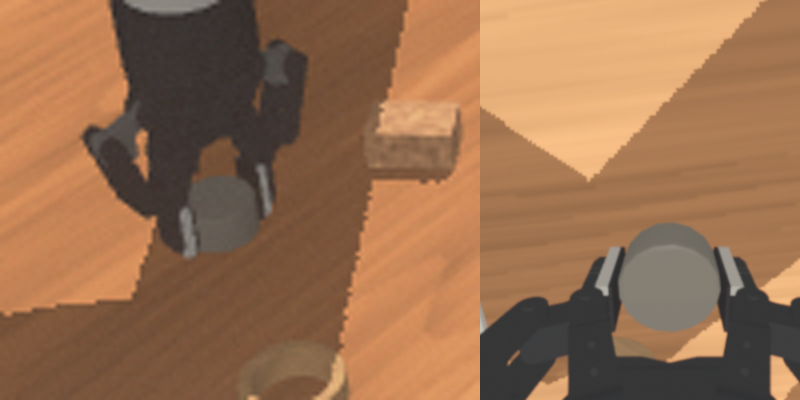

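>>> send_rows(
  moves=[
    [[0.2,0,0,3,0,0,0],[0.2,0.5,2,6,0,0,0],[0.2,2,6,9,0,0,0],[0.2,3.5,11,11,0,0,0],[0.2,5,16,11,0,0,0],[0.2,6.5,21,11,0,0,0],[0.2,8,26,11,0,0,0],[0.2,9.5,31,11,0,0,0],[0.2,11,35,11,0,0,0],[0.2,12.5,38.5,11,0,0,0],[0.2,13,41.1,11,0,0,0],[0.2,13,41.1,11,0,0,0],[0.2,13,41.1,11,0,0,0]],
  ],
)

```text
t: 21.62
eef_pos: [579.1, 82.3, 131.8]
ee_rot: [0.185, 3.136, -0.013]
wrist_force: [0.6, -0.4, -1.9]
finger_gap: 0.524
```

```bash
cat > ov.py <<'E'
from fit import *
def overlay(n,src,out,crop,S,extra=()):
    ci=camera_info(n);p=np.load('case.npy');r0,r1,c0,c1=crop
    z=cv2.resize(cv2.imread(f'pics/{src}.png')[r0:r1,c0:c1],None,fx=S,fy=S,interpolation=cv2.INTER_CUBIC)
    def L(A,B,col):
        a,b=[proj(ci,X) for X in (A,B)]
        cv2.line(z,*[(int((q[1]-c0+.5)*S),int((q[0]-r0+.5)*S)) for q in(a,b)],col,1)
    def poly(Q,col):
        W=pts(p,np.array(Q,float))
        for i in range(len(W)): L(W[i],W[i-1],col)
    poly([[-176,-125,52],[-176,5,52],[-176,5,6],[-176,-125,6]],(0,255,0))
    poly([[-200,-82,44],[-200,-38,44],[-200,-38,14],[-200,-82,14]],(0,0,255))
    for q in extra: L(np.array(q)+[-8,0,0],np.array(q)+[8,0,0],(255,0,255));L(np.array(q)+[0,-8,0],np.array(q)+[0,8,0],(255,0,255))
    cv2.imwrite(f'pics/{out}.png',z)
E
python3 - <<'E'
from ov import *
save('wrist','w14');save('side','s14')
s=monitor.get_state();e=s['eef_pos'];print(s['t'],e,s['ee_rot'],s['wrist_force'],s['finger_gap'])
overlay('wrist','w14','w14z',(180,360,150,390),3)
overlay('side','s14','s14z',(170,270,170,290),6,[e+[0,0,17]])
E
```

```text
21.725 [579.22839406  81.86165506 132.15094635] [ 0.18602423  3.13518759 -0.0126729 ] [ 0.38467452  0.36099018 -1.19379542] 0.5208362343296857
```

View pics/w14z.png

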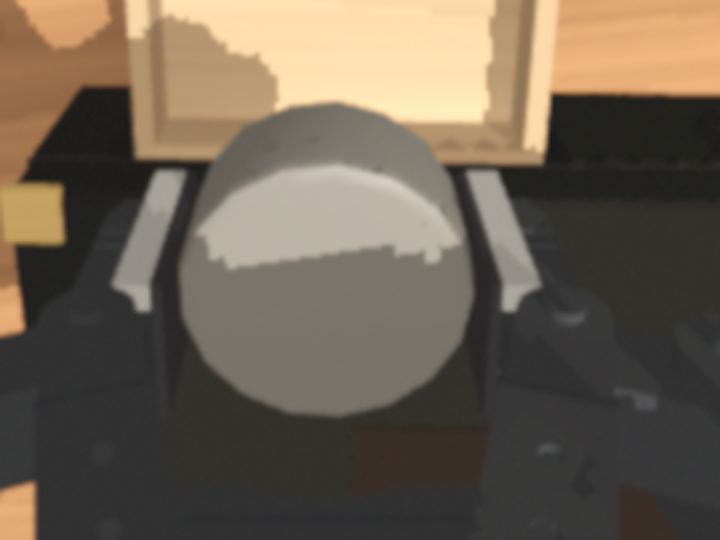

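View pics/s14z.png

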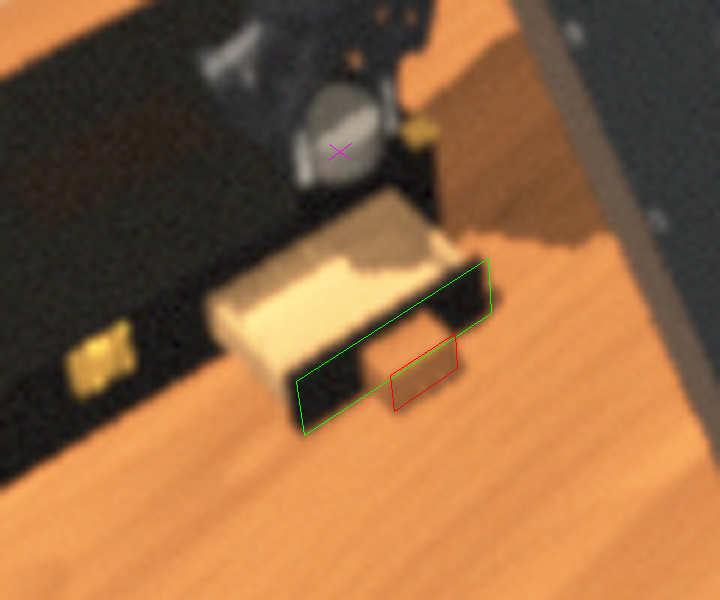

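Run:
```python
from ov import *
p=np.load('case.npy');ci=camera_info('wrist')
def tocase(X):
    d=X[:2]-p[:2];c,s=np.cos(p[2]),np.sin(p[2]);return np.round([c*d[0]+s*d[1],-s*d[0]+c*d[1]],1)
def q(x,y,z): return tocase(onz(ci,180+y/3-.5,150+x/3-.5,z))
print('TCP',tocase(monitor.get_state()['eef_pos']))
print('floor back L',q(167,120,18),'R',q(490,122,18),'top outer back',q(140,160,40),q(545,162,40))
ci=camera_info('side')
def q2(x,y,z): return tocase(onz(ci,170+y/6-.5,170+x/6-.5,z))
print('panel top L outer',q2(290,385,52),'R',q2(490,262,52),'tray top inner back L',q2(207,300,40),'R',q2(392,187,40))
```

```text
TCP [-137.7  -61.7]
floor back L [ -98. -116.] R [-97.3  -8.2] top outer back [ -94.2 -120.7] [-93.6   5.4]
panel top L outer [-175.7    9.1] R [-178.4 -124. ] tray top inner back L [-89.6   3.4] R [ -89.4 -124.6]
```

>>> send_rows(
  moves=[
    [[0.2,0.2,0.1,-1,0,0,0],[0.2,0.4,0.15,-3,0,0,0],[0.2,0.4,0.15,-5,0,0,0],[0.2,0.4,0.15,-7,0,0,0],[0.2,0.4,0.15,-8,0,0,0],[0.2,0.4,0.15,-8,0,0,0]],
  ],
)

```text
t: 22.48
eef_pos: [583.2, 83.9, 51.8]
ee_rot: [0.185, 3.136, -0.013]
wrist_force: [0.3, -0.6, -1.0]
finger_gap: 0.53
```

Run:
```python
from ov import *
save('wrist','w15');save('side','s15')
s=monitor.get_state();e=s['eef_pos'];print(s['t'],e,s['ee_rot'],s['wrist_force'],s['finger_gap'])
overlay('wrist','w15','w15z',(180,360,150,390),3)
overlay('side','s15','s15z',(170,270,170,290),6,[e+[0,0,17]])
```

```text
22.575 [583.74182133  84.06933569  52.85619198] [ 0.18488503  3.13403901 -0.01231894] [ 0.66692415 -0.53831473 -2.24060971] 0.518306113627471
```

View pics/w15z.png

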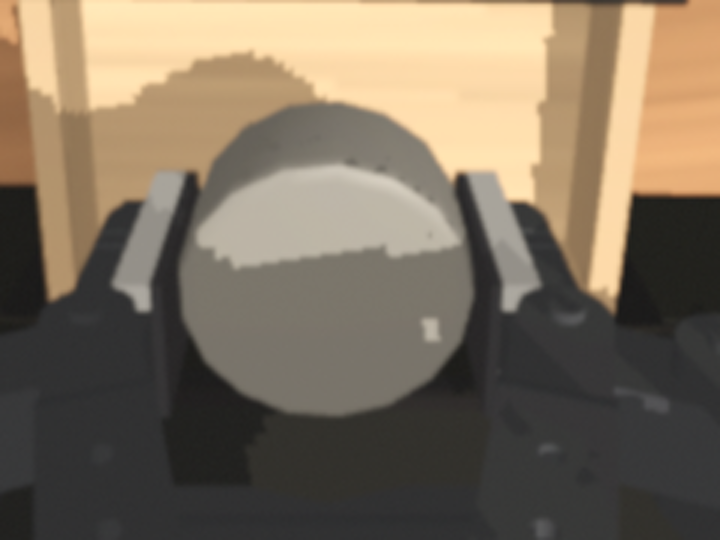

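View pics/s15z.png

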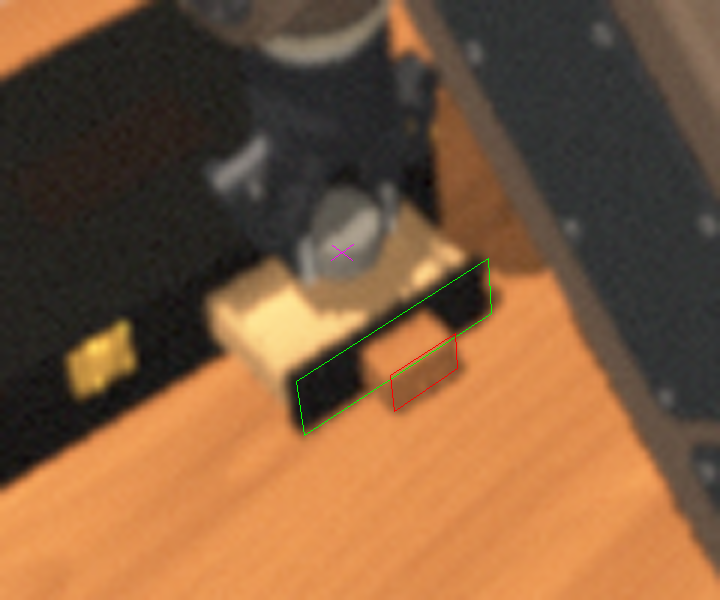

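>>> send_rows(
  moves=[
    [[0.2,0,0,-1.2,0,0,0],[0.2,0,0,-2.4,0,0,0],[0.2,0,0,-3.4,0,0,0],[0.2,0,0,-4,0,0,0],[0.2,0,0,-4.3,0,0,0],[0.2,0,0,-4.3,0,0,0]],
  ],
)

```text
t: 23.32
eef_pos: [583.5, 84.2, 9.4]
ee_rot: [0.185, 3.135, -0.012]
wrist_force: [0.3, 0.4, -1.4]
finger_gap: 0.527
```

>>> send_rows(
  moves=[
    [[0.2,0,0,-0.15,0,0,0],[0.2,0,0,-0.3,0,0,0]],
  ],
)

```text
t: 23.58
eef_pos: [583.6, 84.2, 6.6]
ee_rot: [0.185, 3.134, -0.012]
wrist_force: [0.9, 0.2, -1.9]
finger_gap: 0.523
```

>>> send_rows(
  moves=[
    [[0.2,0,0,-0.1,0,0,0],[0.2,0,0,-0.2,0,0,0]],
  ],
)

```text
t: 23.82
eef_pos: [583.5, 84.2, 4.4]
ee_rot: [0.185, 3.135, -0.012]
wrist_force: [0.9, -0.0, -1.5]
finger_gap: 0.529
```

>>> send_rows(
  moves=[
    [[0.2,0,0,-0.08,0,0,0],[0.2,0,0,-0.15,0,0,0]],
  ],
)

```text
t: 24.08
eef_pos: [583.4, 84.2, 2.9]
ee_rot: [0.185, 3.135, -0.012]
wrist_force: [-0.0, 0.2, -1.7]
finger_gap: 0.53
```

>>> send_rows(
  moves=[
    [[0.2,0,0,-0.08,0,0,0]],
  ],
)

```text
t: 24.2
eef_pos: [583.5, 84.2, 2.1]
ee_rot: [0.185, 3.135, -0.012]
wrist_force: [-0.8, -0.1, -0.8]
finger_gap: 0.527
```

>>> send_rows(
  moves=[
    [[0.2,0,0,-0.08,0,0,0]],
  ],
)

```text
t: 24.32
eef_pos: [583.5, 84.2, 1.7]
ee_rot: [0.185, 3.134, -0.012]
wrist_force: [-2.4, -0.4, 10.2]
finger_gap: 0.522
```

>>> send_rows(
  moves=[
    [[0.2,0,0,0.05,0,0,0],[0.55,0,0,0.05,0,0,0],[0.6,0,0,0.05,0,0,0],[0.66,0,0,0.05,0,0,0],[0.66,0,0,0.05,0,0,0]],
  ],
)

```text
t: 24.95
eef_pos: [583.4, 84.2, 1.8]
ee_rot: [0.185, 3.135, -0.012]
wrist_force: [-0.3, 0.2, -0.8]
finger_gap: 0.662
```

>>> send_rows(
  moves=[
    [[0.66,0,0,0.8,0,0,0],[0.66,0,0,2,0,0,0],[0.66,0,0,4,0,0,0],[0.66,0,0,8,0,0,0]],
  ],
)

```text
t: 25.45
eef_pos: [582.9, 84.2, 82.5]
ee_rot: [-0.185, -3.136, 0.013]
wrist_force: [-0.6, 0.4, -0.3]
finger_gap: 0.659
```

Run:
```python
from ov import *
save('wrist','w16');save('side','s16')
s=monitor.get_state();e=s['eef_pos'];print(s['t'],e,s['ee_rot'],s['wrist_force'],s['finger_gap'])
overlay('wrist','w16','w16z',(160,360,130,390),3)
overlay('side','s16','s16z',(170,270,170,290),6)
```

```text
25.55 [585.2872317   84.32226629  86.31988247] [ 0.18405919  3.12802936 -0.01139186] [ 1.08688782 -0.0663807  -0.7140337 ] 0.658871295773584
```

View pics/w16z.png

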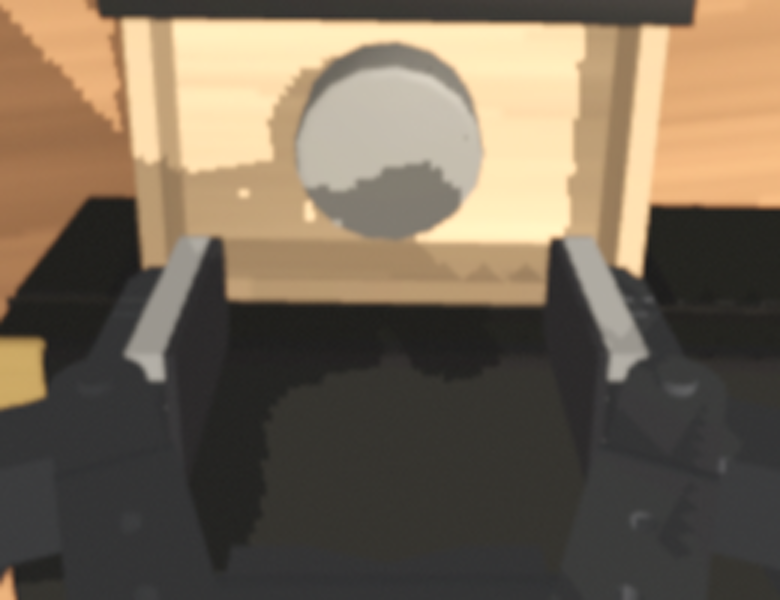

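View pics/s16z.png

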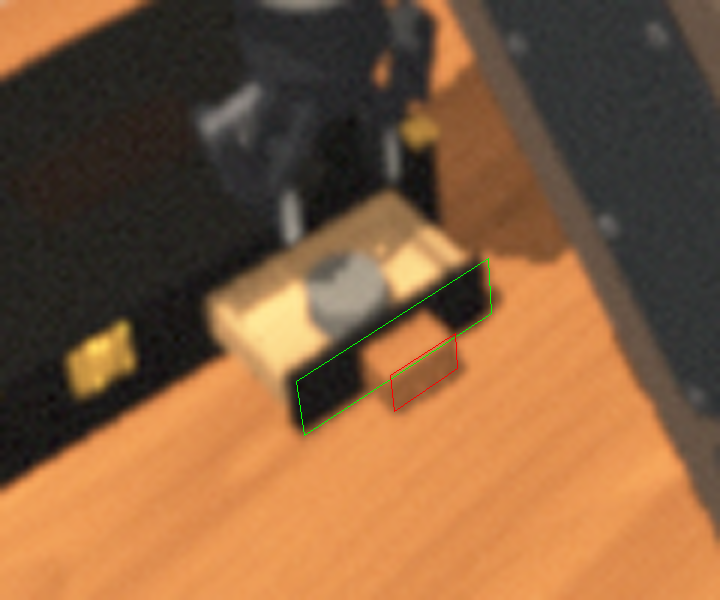

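>>> send_rows(
  moves=[
    [[0.4,-2.5,0.3,1,0,0,0],[0.2,-6,0.7,1,0,0,0],[0,-9,1.05,1,0,0,0],[0,-10.4,1.2,1,0,0,0],[0,-10.4,1.2,-2,0,0,0],[0,-10.4,1.2,-5,0,0,0],[0,-10.4,1.2,-6.5,0,0,0],[0,-10.4,1.2,-7.1,0,0,0],[0,-10.4,1.2,-7.1,0,0,0]],
  ],
)

```text
t: 26.68
eef_pos: [479.7, 96.2, 11.0]
ee_rot: [0.185, 3.135, -0.012]
wrist_force: [0.1, -0.3, -1.0]
finger_gap: -0.007
```

Run:
```python
from ov import *
save('wrist','w17');save('side','s17')
s=monitor.get_state();e=s['eef_pos'];print(s['t'],e,s['ee_rot'],s['wrist_force'],s['finger_gap'],s['joint_positions'])
overlay('wrist','w17','w17z',(160,360,130,390),3)
overlay('side','s17','s17z',(170,270,170,290),6)
```

```text
26.775 [479.87512068  96.21417285  11.49748516] [ 0.1846142   3.13356801 -0.01220216] [-0.443743    1.00556986 -0.22380077] 0.0022336798751546433 [ 0.06728092  0.6314197   2.06405229 -0.0186836   0.4446194  -1.36896029]
```

View pics/w17z.png

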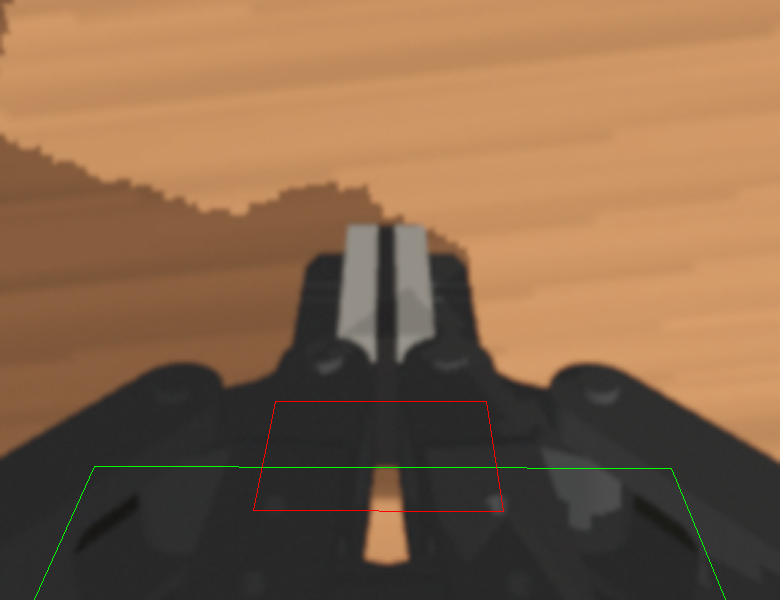

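View pics/s17z.png

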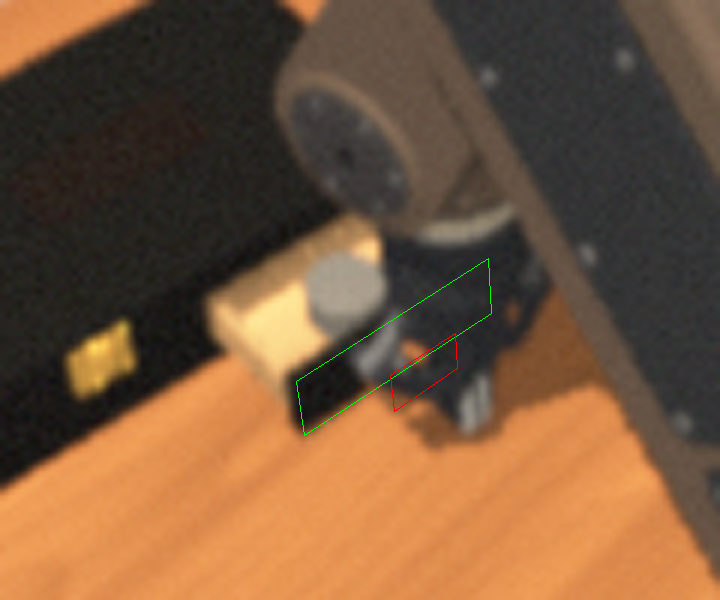

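>>> send_rows(
  moves=[
    [[0,0.6,-0.07,0,0,0,0],[0,1.1,-0.13,0,0,0,0],[0,1.5,-0.175,0,0,0,0],[0,1.7,-0.2,0,0,0,0],[0,1.8,-0.21,0,0,0,0]],
  ],
)

```text
t: 27.4
eef_pos: [497.5, 94.1, 10.8]
ee_rot: [0.185, 3.135, -0.012]
wrist_force: [-0.3, 0.7, 0.6]
finger_gap: 0.002
```

>>> send_rows(
  moves=[
    [[0,0.1,-0.012,0,0,0,0],[0,0.2,-0.023,0,0,0,0],[0,0.3,-0.035,0,0,0,0]],
  ],
)

```text
t: 27.78
eef_pos: [500.5, 93.8, 10.9]
ee_rot: [0.185, 3.135, -0.012]
wrist_force: [-0.1, 0.6, 0.1]
finger_gap: 0.001
```

>>> send_rows(
  moves=[
    [[0,0.1,-0.012,0,0,0,0],[0,0.2,-0.023,0,0,0,0],[0,0.3,-0.035,0,0,0,0]],
  ],
)

```text
t: 28.15
eef_pos: [503.5, 93.4, 10.9]
ee_rot: [0.185, 3.135, -0.012]
wrist_force: [0.1, -0.2, 1.0]
finger_gap: -0.001
```

>>> send_rows(
  moves=[
    [[0,0.1,-0.012,0,0,0,0],[0,0.2,-0.023,0,0,0,0],[0,0.3,-0.035,0,0,0,0]],
  ],
)

```text
t: 28.52
eef_pos: [506.2, 93.0, 10.8]
ee_rot: [0.185, 3.135, -0.013]
wrist_force: [-1.9, 0.0, 1.6]
finger_gap: 0.001
```

>>> send_rows(
  moves=[
    [[0,0.2,-0.023,0,0,0,0],[0,0.4,-0.047,0,0,0,0],[0,0.6,-0.07,0,0,0,0],[0,0.8,-0.093,0,0,0,0],[0,1.0,-0.117,0,0,0,0]],
  ],
)

```text
t: 29.15
eef_pos: [516.5, 91.8, 10.8]
ee_rot: [0.185, 3.135, -0.013]
wrist_force: [-2.6, -1.6, 1.5]
finger_gap: -0.001
```

>>> send_rows(
  moves=[
    [[0,0.2,-0.023,0,0,0,0],[0,0.5,-0.058,0,0,0,0],[0,0.8,-0.093,0,0,0,0],[0,1.1,-0.128,0,0,0,0],[0,1.4,-0.163,0,0,0,0],[0,1.7,-0.198,0,0,0,0],[0,2.0,-0.233,0,0,0,0]],
  ],
)

```text
t: 30.02
eef_pos: [536.5, 89.5, 10.8]
ee_rot: [0.184, 3.135, -0.013]
wrist_force: [-3.4, -2.5, 0.4]
finger_gap: 0.001
```

Run:
```python
from ov import *
save('side','s18')
s=monitor.get_state();e=s['eef_pos'];print(s['t'],e,s['wrist_force'])
overlay('side','s18','s18z',(160,260,150,290),5)
```

```text
30.075 [537.02949379  89.4912319   10.84785219] [-2.53328403 -2.12546567 -0.89018864]
```

View pics/s18z.png

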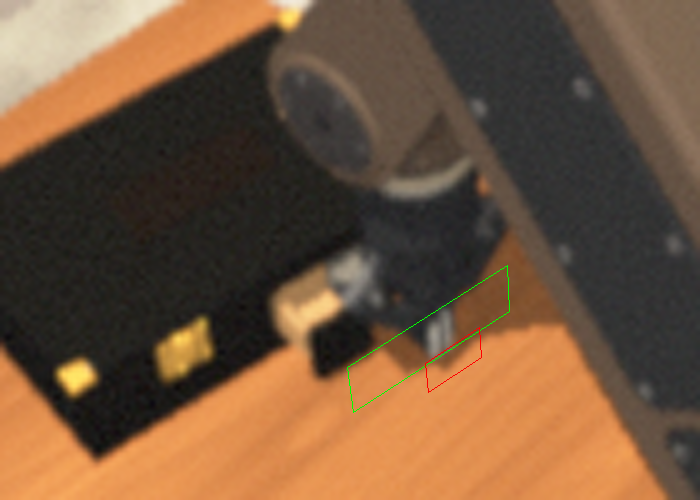

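>>> send_rows(
  moves=[
    [[0,0.3,-0.05,0,0,0,0],[0,0.6,-0.085,0,0,0,0],[0,0.9,-0.12,0,0,0,0],[0,1.2,-0.16,0,0,0,0],[0,1.5,-0.2,0,0,0,0],[0,1.8,-0.24,0,0,0,0],[0,2.1,-0.27,0,0,0,0]],
  ],
)

```text
t: 30.95
eef_pos: [557.6, 86.8, 10.8]
ee_rot: [0.185, 3.135, -0.013]
wrist_force: [-5.6, -2.6, 0.2]
finger_gap: 0.003
```

>>> send_rows(
  moves=[
    [[0,0.3,-0.037,0,0,0,0],[0,0.6,-0.075,0,0,0,0],[0,0.9,-0.11,0,0,0,0],[0,1.2,-0.15,0,0,0,0],[0,1.4,-0.175,0,0,0,0],[0,1.6,-0.2,0,0,0,0]],
  ],
)

```text
t: 31.7
eef_pos: [573.4, 84.7, 10.8]
ee_rot: [0.185, 3.135, -0.013]
wrist_force: [-5.5, -1.7, 0.8]
finger_gap: 0.001
```

>>> send_rows(
  moves=[
    [[0,0.15,-0.018,0,0,0,0],[0,0.3,-0.036,0,0,0,0],[0,0.4,-0.048,0,0,0,0]],
  ],
)

```text
t: 32.08
eef_pos: [577.4, 84.2, 10.9]
ee_rot: [0.185, 3.135, -0.013]
wrist_force: [-6.1, -1.9, 1.5]
finger_gap: -0.001
```

>>> send_rows(
  moves=[
    [[0,0.1,-0.012,0,0,0,0],[0,0.2,-0.024,0,0,0,0],[0,0.3,-0.036,0,0,0,0]],
  ],
)

```text
t: 32.45
eef_pos: [580.3, 83.8, 10.8]
ee_rot: [0.185, 3.135, -0.013]
wrist_force: [-5.7, -1.5, 1.5]
finger_gap: -0.002
```

>>> send_rows(
  moves=[
    [[0,0.1,-0.012,0,0,0,0],[0,0.2,-0.024,0,0,0,0]],
  ],
)

```text
t: 32.7
eef_pos: [582.1, 83.6, 10.8]
ee_rot: [0.185, 3.136, -0.013]
wrist_force: [-6.7, -2.0, 2.9]
finger_gap: 0.004
```

>>> send_rows(
  moves=[
    [[0,0.1,-0.012,0,0,0,0]],
  ],
)

```text
t: 32.83
eef_pos: [583.0, 83.5, 10.8]
ee_rot: [0.185, 3.136, -0.013]
wrist_force: [-8.0, -2.1, 2.5]
finger_gap: -0.0
```

>>> send_rows(
  moves=[
    [[0,0.1,-0.012,0,0,0,0]],
  ],
)

```text
t: 32.95
eef_pos: [584.0, 83.4, 10.8]
ee_rot: [0.185, 3.136, -0.013]
wrist_force: [-7.1, -2.7, 3.1]
finger_gap: 0.006
```

>>> send_rows(
  moves=[
    [[0,0.1,-0.012,0,0,0,0]],
  ],
)

```text
t: 33.08
eef_pos: [584.9, 83.3, 10.8]
ee_rot: [-0.185, -3.136, 0.013]
wrist_force: [-6.8, -2.0, 2.3]
finger_gap: 0.0
```

>>> send_rows(
  moves=[
    [[0,0.1,-0.012,0,0,0,0]],
  ],
)

```text
t: 33.2
eef_pos: [585.9, 83.1, 10.8]
ee_rot: [-0.185, -3.136, 0.013]
wrist_force: [-8.2, -2.0, 3.2]
finger_gap: -0.004
```

>>> send_rows(
  moves=[
    [[0,0.08,-0.01,0,0,0,0]],
  ],
)

```text
t: 33.33
eef_pos: [586.5, 83.0, 10.8]
ee_rot: [-0.185, -3.136, 0.013]
wrist_force: [-10.1, -1.5, 4.2]
finger_gap: 0.001
```

>>> send_rows(
  moves=[
    [[0,0.07,-0.008,0,0,0,0]],
  ],
)

```text
t: 33.45
eef_pos: [586.7, 83.0, 10.8]
ee_rot: [-0.185, -3.135, 0.013]
wrist_force: [-12.1, -1.8, 5.4]
finger_gap: 0.004
```

>>> send_rows(
  moves=[
    [[0,0.05,-0.006,0,0,0,0]],
  ],
)

```text
t: 33.58
eef_pos: [586.8, 83.0, 10.8]
ee_rot: [-0.185, -3.134, 0.013]
wrist_force: [-13.8, -0.9, 6.2]
finger_gap: -0.001
```

>>> send_rows(
  moves=[
    [[0,0,0,0,0,0,0]],
  ],
)

```text
t: 33.7
eef_pos: [586.8, 83.0, 10.8]
ee_rot: [-0.184, -3.134, 0.013]
wrist_force: [-13.3, -1.1, 6.1]
finger_gap: 0.001
```

>>> send_rows(
  moves=[
    [[0,-0.4,0.047,0,0,0,0],[0,-1,0.117,0,0,0,0],[0,-2,0.23,0,0,0,0],[0,-3.5,0.41,0,0,0,0],[0,-5.5,0.64,0,0,0,0],[0,-7.5,0.88,0,0,0,0],[0,-9.5,1.1,0,0,0,0],[0,-11,1.28,0,0,0,0],[0,-11,1.28,4,0,0,0],[0,-11,1.28,9,0,0,0],[0,-11,1.28,14,0,0,0],[0,-11,1.28,14,0,0,0]],
  ],
)

```text
t: 35.2
eef_pos: [479.6, 96.1, 154.0]
ee_rot: [0.184, 3.128, -0.011]
wrist_force: [-0.1, 0.8, -0.6]
finger_gap: -0.005
```

Run:
```python
from ov import *
save('wrist','w20');save('side','s20');save('scene','c20')
s=monitor.get_state();e=s['eef_pos'];print(s['t'],e,s['wrist_force'])
overlay('side','s20','s20z',(150,270,110,290),4)
```

```text
35.35 [477.85623335  95.85433188 150.12647598] [-0.82686838  0.38313957  0.87373329]
```

View pics/s20z.png

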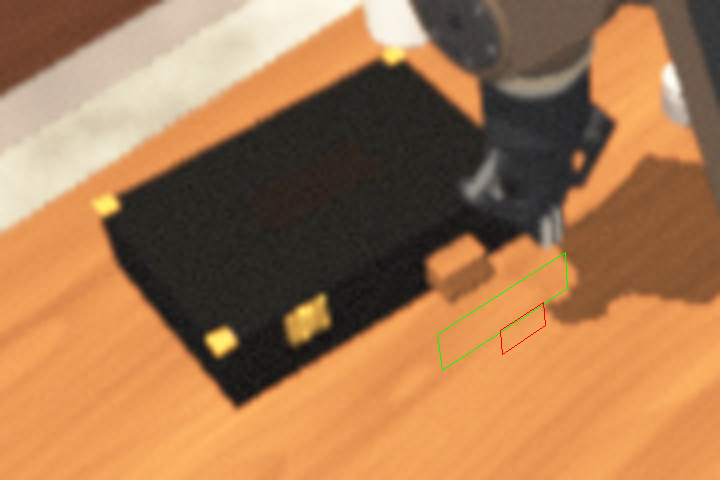

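View pics/w20.png

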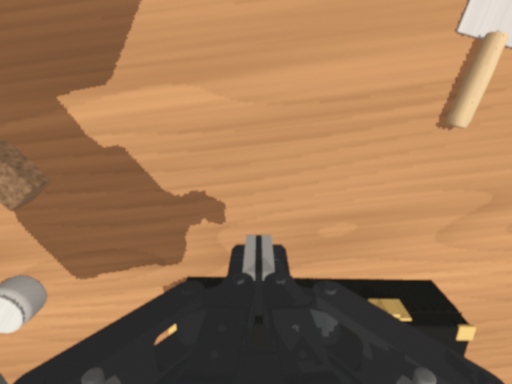

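View pics/c20.png

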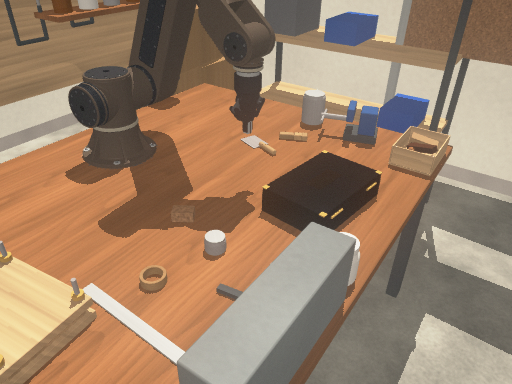

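Run:
```python
from h import *
save('side','s21')
A=cv2.imread('pics/side0.png')[195:232,205:240].astype(int);B=cv2.imread('pics/s21.png')[195:232,205:240].astype(int);C=cv2.imread('pics/s20.png')[195:232,205:240].astype(int)
m=lambda I:(I[...,2]-I[...,0]>45)
print(abs(A-B).mean(),abs(B-C).mean(),(m(A)&m(B)).sum(),m(A).sum(),m(B).sum())
cv2.imwrite('pics/cmp.png',cv2.resize(np.hstack([A,B]).astype(np.uint8),None,fx=10,fy=10,interpolation=cv2.INTER_NEAREST))
for d in outline_of('side','press_pad')[:1]: print(d['confidence'],d['location'])
```

```text
17.195881595881595 2.8854568854568856 556 556 563
0.87 [212.6, 220.7]
```

View pics/cmp.png

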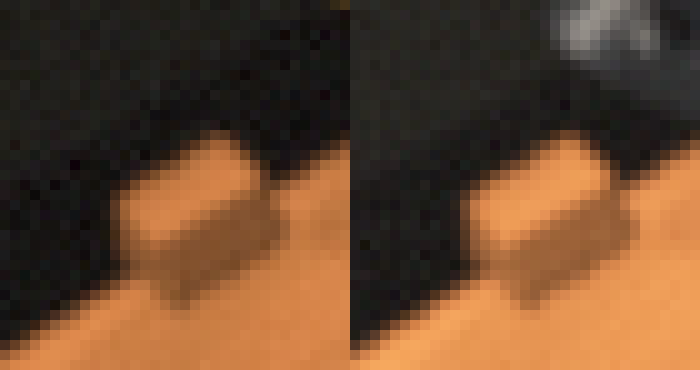

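The pad sits in the same pixels as at the start, so the drawer is latched. I'm handing in now.

```bash
python3 -c "
from workcell import order
print(order.hand_in())"
```

```text
the job is handed in; nothing more can be done
None
```

The drawer is latched shut with the puck inside, and I handed the job in at about 35.4 s.

1. **First press:** I pressed the pad to about 13 N inward (about 16 N in total), and the drawer sprang fully out.
2. **Puck:** I gripped it, set it flat near the middle of the tray floor, and let go. The largest force reading while setting it down was about 10 N.
3. **Second press:** I pushed the drawer in slowly, pressed the pad to about 14 N inward (about 15 N in total), then backed away. The pad stopped advancing at that point, so it had bottomed out.

**Last checks:** About 2 s after letting go, the side camera showed the pad in the same pixels as at the start. It did not move between the last two pictures. The puck was seen flat and centred just before closing, but it cannot be seen once the drawer is shut. I did not measure whether the other things on the counter had moved; they looked unmoved where the last pictures show them.

**What disagreed or failed:**
- The fingertips were about 10 to 17 mm behind the reported TCP, not 17 mm ahead of it as stated. Because of this, my first approach passed over the pad without touching it. I then set heights from the pictures and from light contact.
- Closing on the puck pressed the tips onto the counter; the wrist force there read about 18 N.
- I tried tilting the tool, which brought a wrist joint close to its limit, so I undid it.

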